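# Press a tin's lid home with the locking clamp

### The job

The tin of dried apple has its press-in lid started but still standing proud. Gently slide the tin along the counter fully home into the vee stop under the clamp's pressing disc, push the clamp's lever down until it snaps over centre and stays locked by itself, which presses the lid fully home, then lift the release lever's tail so that the clamp springs open again. Stop as soon as you feel the lever lock or the tin meet the stop, never lean on them, leave the tin standing in the vee with the lever up, and do not disturb the other things on the counter.

Things in the scene. Friction and masses are not known exactly. Their poses are not given: they have to be found in the camera images.
- clamp: Locking hold-down clamp (bench-mounted locking pliers) on the counter. Origin: on the counter below the jaw pivot. +y runs from the vee stop to the handle end, +x across, z up. Fixed handle with knurled adjusting screw (24 mm wide, z 68-90 mm) reaches y = 152 mm. Open, the jaw's rubber disc (34 mm across) is 90 mm above the counter; all moving parts are within 20 mm of x = 0.
- vee: Vee stop on the counter below the disc: origin at y = -88 mm of the clamp, axes as the clamp's. Two fixed aluminium strips, 30 mm high, 46 mm long, at 90 degrees to each other, opening to -y. They are set along y by slotted feet: the tin's centre comes home up to 9 mm before or beyond this origin, which no pose shows; feel for it. The strips bend if the tin is shoved in with over 17 N.
- lever: Clamp's lever, a steel channel 22 mm wide, 14 mm deep with its top strip. Origin: its pin on the jaw, near y = 6 to 18, z = 105 to 110 mm of the clamp. Open it slopes up; pushed down it resists most (12 to 22 N) about half-way, as the disc pushes the lid, then ever less to nothing at centre, snaps on by itself and stops hard. Where it stops depends on its set screw.
- lever_top: The lever's rounded top strip, 18 mm wide, along its whole length; origin at the lever's pin. It bends if pressed with more than 30 N.
- lever_end (a point): Middle of the lever's top face, 16 mm before its free end, 146 mm from the lever's pin: the place to push. About 217 mm above the counter when the clamp is open, roughly 112 to 130 mm when locked. It moves on an arc about the point y = 12, z = 108 mm of the clamp.
- release (a joint): Angle (rad) of the release lever, a steel strip hinged under the lever: 0 at rest, grows as its tail is lifted towards the lever (to 0.5). The first 0.1 is free, then it levers the toggle back across centre with 5 to 12 N at the tail; the clamp then springs open by itself, gently.
- release_tail (a point): Middle of the release lever's tail, which sticks out 40 mm beyond the lever's end: a flat strip 12 mm wide (across, clamp x) and 5 mm thick, free below. With the clamp locked it is roughly 85 to 105 mm above the counter, open 230 mm; lifted, it follows the lever's arc.
- tin: Round metal tin, 68 mm across, 62 mm high to the rim, 0.2 to 0.42 kg, loose on the counter; origin at the centre of its underside, z up. 
- lid (a joint): How far (m) the tin's press-in lid (55 mm disc) has gone in: 0 = standing 5 mm proud of the rim, 0.005 = fully home, flush. Pressing it in takes about 45 N, too much by hand.
- closed_tin: A like tin already closed, 68 mm across, 63 mm high, origin at the centre of its underside. To be left alone.
- jar: Amber glass jar with steel cap, 64 mm across, 95 mm high, origin at the centre of its underside. To be left alone.
- scraper: White plastic dough scraper lying flat, 85 x 125 x 6 mm, origin at the centre of its underside. To be left alone.
Things that resemble listed ones, but are neither listed nor needed, are in the scene too. What is shaped like the tin but turquoise is not meant. Leave any green look-alike of the vee alone.

How it is judged:
On the way, in this order (a step that is already met when the one before it is completed fails the run):
1. the tin stands upright and is pressed home against the vee stop, its lid still proud and the lever up (horizontal distance between tin and vee below 0.012 m and contact force between tin and vee above 1 N and angle between tin's own z axis and vertical below 0.05 rad and value of joint lid below 0.001 m and height (world z) of lever_end above 0.2 m), for 0.1 s.
2. the lever is locked down past centre on its own, nothing touching it, and the lid is home (height (world z) of lever_end below 0.13 m and value of joint lid above 0.0042 m and contact force between the fingers and lever below 0.5 N), for 0.3 s.
3. the release lever is lifted while the lever is still locked (value of joint release above 0.08 rad and height (world z) of lever_end below 0.132 m), for 0.05 s.
At the end, for the whole second after the job is handed in: The lid is home (at least 4.2 of its 5 mm), the tin stands upright and at rest in the vee (within 15 mm of the vee's origin), and the clamp is open again with the end of its lever more than 200 mm above the counter (height (world z) of lever_end above 0.2 m and value of joint lid above 0.0042 m and horizontal distance between tin and vee below 0.015 m and angle between tin's own z axis and vertical below 0.05 rad and linear speed of tin below 0.02 m/s); the robot touches nothing.
It fails at once if the lever was leaned on: pressed with more than 30 N (contact force between any of the fingers, the arm and lever_top above 30 N).
It fails at once if the tin was shoved into the vee stop, faces loaded with more than 25 N together (a push of 17 N), while the lever was up (contact force between tin and vee above 25 N and height (world z) of lever_end above 0.2 m).
It fails at once if the tin was tipped (angle between tin's own z axis and vertical above 0.35 rad).
It fails at once if another thing on the counter was moved more than 20 mm (distance of any of closed_tin, jar, scraper from where it was at the start of the episode above 0.02 m).
It also fails if it takes over 69 s, if anything falls off the work surface, if the arm or the gripper's body presses on something with over 40 N, if the wrist force passes 120 N, or if a joint passes its speed limit or range.

### The arm

A 6-joint arm with a two-finger parallel gripper is mounted at the origin on the work surface. World frame = base frame: x ahead of the robot, y to its left, z up, the work surface at z = 0. Lengths are in m, angles in rad, forces in N, time in s.
With the tool pointing down it reaches from about 0.275 to 0.975 m from the base axis. Payload 8.4 kg.
Tool frame: the origin (TCP) lies between the finger pads; the fingertips stand 19 mm ahead of it and the grasp point (between the pads) is the TCP; x points along the fingers, z is the direction in which the jaws open and shut, and the axes are right-handed (so a half turn about x gives the same grasp; the last joint's range is limited). The gripper opens to 92 mm and grips with 3 to 60 N. Pads are 20 mm wide; open, the fingers measure 128 mm over their backs; the gripper's body (75 mm by 189 mm) begins 69 mm behind the grasp point.
Start: joints at [1.225, 0.353, 1.633, -0, 1.155, -0.002], TCP at [0.211, 0.588, 0.234] pointing down, gripper open.
Joint ranges: [-2.63, 2.63], [-0.92, 2.1], [0.06, 2.66], [-1.3, 4.44], [0, 2.69], [-3.02, 3.02]. Speed limits (rad/s): [2.22, 2.22, 2.79, 3.14, 3.14, 3.14].

### API

Orientations are given as [roll, pitch, yaw] about the fixed x, y, z axes, in that order (R = Rz(yaw) Ry(pitch) Rx(roll)).
In Python, from cell import arm, viewer, order gives the robot as it stands.
- The arm moves only by the tool carry_out, never from a script. Its argument "plan" is a list of rows, each an object with "xyz": the shift along the tool's x, y, z in cm, a list of three; "rotation": the turn, a rotation vector about the tool's x, y, z in degrees, a list of three; "jaw": the gripper's target within -1 to 1 (fully open at 1, half-way at 0, shut at -1). In form: [{"xyz": [tx, ty, tz], "rotation": [ax, ay, az], "jaw": jaw}, ...]. A call has 1 to 20 rows; each row shifts and turns the commanded pose from where the row before left it, along the tool's axes as they then stand; what a row does not reach is not made up. A row lasts 1/10 s, in which the tool goes at most 50 mm and 8.59 degrees, less where a joint would pass 70% of its speed; a pose out of reach is approached as far as the arm can. A call with a gripper value outside its range is refused whole. The fingers move at their own pace and stop on an object; "newtons" is the grip in N (left out, the last holds). Time passes only in rows, so rows that do not move let the fingers close. It gives the time, the measured TCP pose, the force and the opening at its end, in the units of the state.
- arm.state(): the state, without advancing time (a new reading comes with each control period).
- viewer.snapshot(name): name is "scene" or "top" or "wrist"; returns a dict with "img" (400x640x3 uint8, blue, green, red), "range_z" (400x640 float32, m along the optical axis (not along the pixel's ray), 0 where there is no reading), "intrinsics" (3x3 intrinsics, pixels), "rvec" (rotation vector, rad) and "tvec" (3), from world to camera coordinates, as OpenCV has them; the wrist camera has in their place "tool_from_camera" (4x4, takes a point from camera to tool coordinates, whose origin is the TCP and whose axes are the tool frame's). Camera axes: x right, y down, z forward; pixel columns grow to the right and rows downward; lengths in m; the calibration is good to about 2 mm. A picture is of the moment at which its call begins: read the wrist's pose just before it.
- order.sign_off(): hands the job in, once; it reports no verdict.
The state is a dict: "t": time; "q": joint angles; "qd": joint speeds; "tau": joint torques, N m; "ee_pos": TCP position; "ee_rot": TCP orientation; "force": force on the tool from outside, world axes, zero at the start; "torque": the same for the moment, N m; "width": opening from 0.0 (shut) to 1.0 (fully open).
Only numpy, scipy, OpenCV 4.12 (cv2) and the standard library are available. Lean on these libraries where they do the work, as an engineer would, in place of code of your own. Each camera call takes 0.05 s, during which the arm holds its last target.

## Working session

There is one attempt and no reset: what is moved stays moved. The work goes in short steps, Python scripts to look and compute and a tool call to move; the robot and the scene stay as the last step left them, time stands still between calls to the robot, and variables do not carry over. Pictures are saved under pics/ and viewed, and the job is handed in when it is done.

Besides the shell and the picture viewer there is one more tool, called after "Call:" by a JSON object that holds its "op" and its "data", one argument or row to a line. carry_out: Moves the arm, as the interface text tells. Its arguments: {"type":"object","properties":{"plan":{"type":"array"},"newtons":{"type":"number"}},"required":["plan"]}

```bash
ls; mkdir -p pics
python3 - <<'E'
from cell import arm, viewer, order
import cv2,numpy as np
print(arm.state())
for n in ["scene","top","wrist"]:
    s=viewer.snapshot(n); cv2.imwrite(f"pics/{n}0.png",s["img"]); np.savez(f"pics/{n}0.npz",**s)
    print(n,s["intrinsics"], s.get("rvec"),s.get("tvec"),s.get("tool_from_camera"))
E
```

```text
pics
{'t': 0.0, 'q': array([ 1.22459330e+00,  3.53622183e-01,  1.63411188e+00,  1.83155198e-05,
        1.15517282e+00, -2.37844386e-03]), 'qd': array([ 6.20302709e-04,  1.01583144e-03, -4.93407867e-05,  4.85654211e-04,
        1.93089411e-03,  7.96466786e-04]), 'tau': array([-1.31084191e-03, -5.93835640e+01, -3.34236073e+01,  6.95878942e-02,
        2.32429861e-02, -8.12005737e-05]), 'ee_pos': array([0.21051104, 0.58800438, 0.2328894 ]), 'ee_rot': array([ 3.12647247,  1.56948199, -1.92974849]), 'force': array([-0.56687289, -0.09871787,  0.24457448]), 'torque': array([-0.0183445 , -0.0294989 , -0.03623122]), 'width': 0.9980403680185815}
scene [[459.16982909   0.         322.72057776]
 [  0.         459.16982909 192.09833397]
 [  0.           0.           1.        ]] [ 1.43916977  2.36705644 -0.69997992] [ 0.28179425 -0.30715252  1.79112363] None
top [[409.71490417   0.         313.40879177]
 [  0.         409.71490417 200.14792219]
 [  0.           0.           1.        ]] [ 2.20278475 -2.19998445  0.08836504] [-0.0604948   0.55643255  1.12999324] None
wrist [[349.03994013   0.         323.39254241]
 [  0.         349.03994013 196.3225792 ]
 [  0.           0.           1.        ]] None None [[ 1.23517956e-03 -2.46357889e-01  9.69178139e-01 -1.51705825e-01]
 [ 1.05455084e-03 -9.69178018e-01 -2.46359202e-01  7.01623935e-02]
 [ 9.99998681e-01  1.32634547e-03 -9.37311963e-04  3.23051167e-04]
 [ 0.00000000e+00  0.00000000e+00  0.00000000e+00  1.00000000e+00]]
```

View pics/scene0.png

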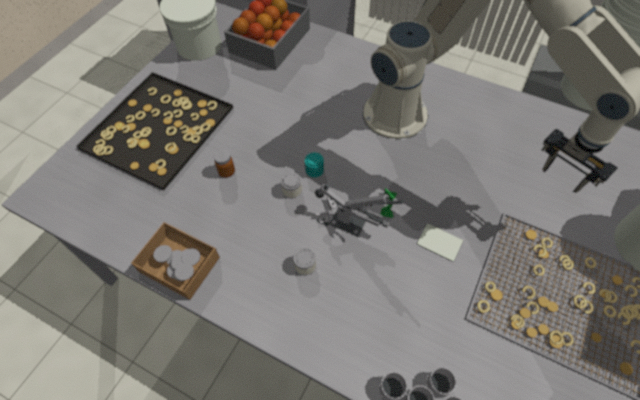

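View pics/top0.png

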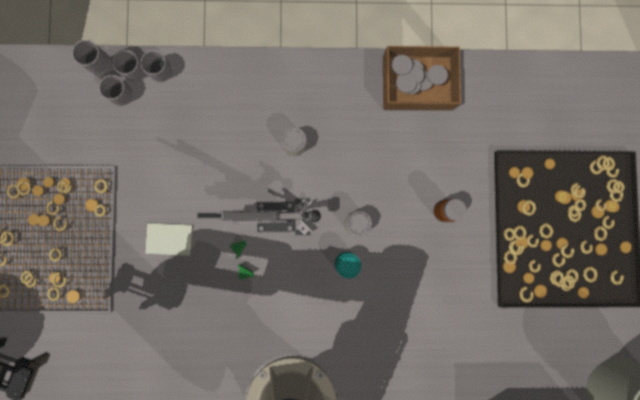

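View pics/wrist0.png

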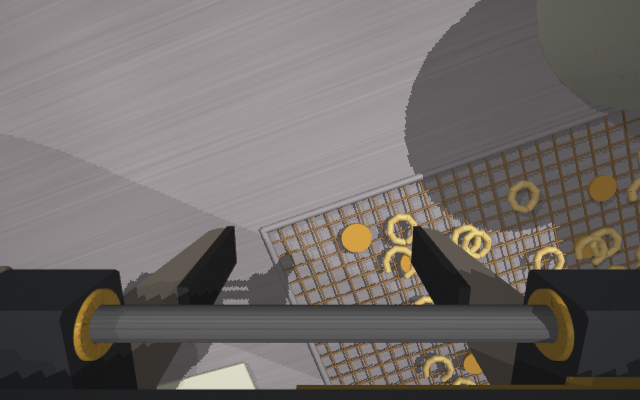

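```bash
cat > h.py <<'E'
import numpy as np,cv2
def unproj(s,mask=None):
    K=s["intrinsics"];z=s["range_z"];h,w=z.shape
    v,u=np.mgrid[:h,:w]
    P=np.stack([(u-K[0,2])/K[0,0]*z,(v-K[1,2])/K[1,1]*z,z],-1)
    R=cv2.Rodrigues(s["rvec"])[0]
    return (P-s["tvec"].ravel())@R
def proj(s,X):
    return cv2.projectPoints(np.float64(X).reshape(-1,1,3),s["rvec"],s["tvec"],s["intrinsics"],None)[0].reshape(-1,2)
E
python3 - <<'E'
import numpy as np,cv2
from h import *
t=dict(np.load("pics/top0.npz"));s=dict(np.load("pics/scene0.npz"))
a=cv2.resize(t["img"][110:290,180:480],None,fx=2.6,fy=2.6,interpolation=cv2.INTER_CUBIC)
b=cv2.resize(s["img"][140:280,200:480],None,fx=2.8,fy=2.8,interpolation=cv2.INTER_CUBIC)
cv2.imwrite("pics/a.png",a);cv2.imwrite("pics/b.png",b)
P=unproj(t)
for n,(u,v) in dict(tA=(297,139),tB=(361,221),turq=(348,263),jar=(457,207),counter=(250,100),scr=(168,238),end=(205,215),disc=(312,216)).items():
    print(n,P[v,u].round(4))
for n,(u0,u1,v0,v1) in dict(A=(278,312,122,158),B=(340,378,204,240)).items():
    Q=P[v0:v1,u0:u1].reshape(-1,3);hh=Q[Q[:,2]>0.045]; print(n,len(hh),np.percentile(hh[:,2],[5,25,50,75,95]).round(4),(hh.min(0)+hh.max(0))/2,hh.max(0)-hh.min(0))
E
```

```text
tA [ 0.7191 -0.0143  0.0658]
tB [ 0.4979 -0.1864  0.0656]
turq [ 0.3863 -0.1509  0.0666]
jar [ 0.5346 -0.4353  0.0952]
counter [ 0.8463  0.1227 -0.0025]
scr [0.4506 0.3456 0.0065]
end [0.5098 0.1908 0.2263]
disc [ 0.5096 -0.0537  0.1388]
A 512 [0.0561 0.0608 0.0624 0.0639 0.0662] [ 0.61944388 -0.005827    0.60427825] [0.26185956 0.06570952 1.11543428]
B 514 [0.0546 0.063  0.066  0.0682 0.071 ] [ 0.49137893 -0.12483505  0.60384711] [0.06779357 0.17805423 1.11629657]
```

View pics/a.png

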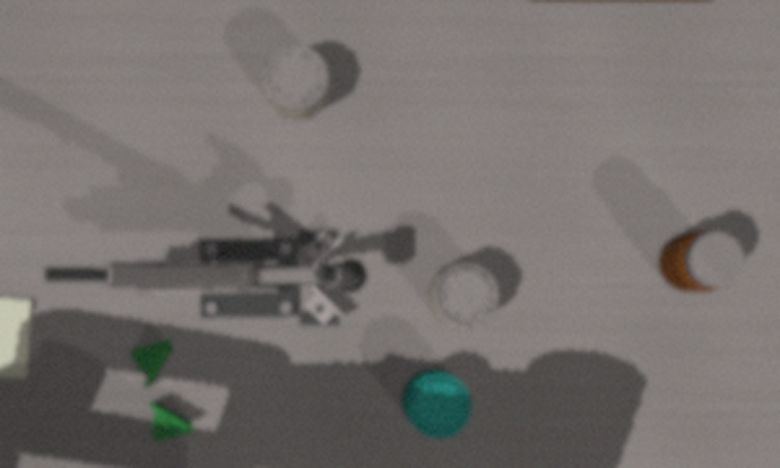

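View pics/b.png

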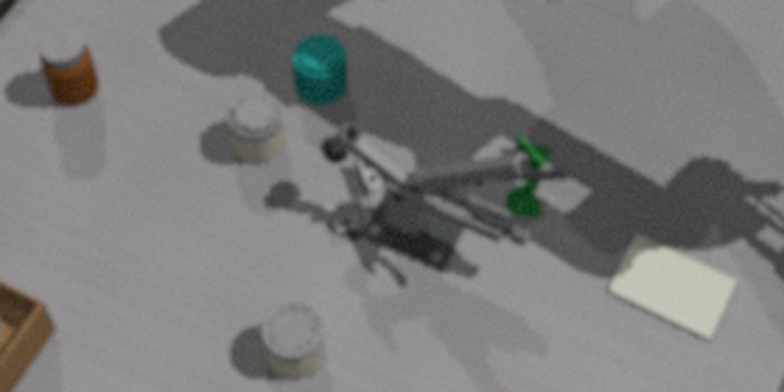

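Run:
```python
import numpy as np,cv2
from h import *
from scipy.spatial.transform import Rotation as Rn
t=dict(np.load("pics/top0.npz"));s=dict(np.load("pics/scene0.npz"))
for nm,S in (("top",t),("scene",s)):
    P=unproj(S).reshape(-1,3)
    k=(abs(P[:,0]-.51)<.1)&(P[:,1]>-.11)&(P[:,1]<.26)&(P[:,2]>.06)&(P[:,2]<.3)
    Q=P[k]
    for y in np.arange(-.10,.25,.02):
        q=Q[(Q[:,1]>=y)&(Q[:,1]<y+.02)]
        if len(q)>3:
            hi=q[q[:,2]>np.max(q[:,2])-.015]
            print(nm,round(y,2),len(q),"x",q[:,0].min().round(3),q[:,0].max().round(3),"top",hi.mean(0).round(4),len(hi))
    # tins
    for n,c in dict(A=(.72,-.01),B=(.498,-.19)).items():
        q=P[(np.hypot(P[:,0]-c[0],P[:,1]-c[1])<.05)&(P[:,2]>.055)&(P[:,2]<.08)]
        print(nm,n,len(q),((q.min(0)+q.max(0))/2).round(4),(q.max(0)-q.min(0)).round(3),q.mean(0).round(4))
        for cc in [(q[:,:2].min(0)+q[:,:2].max(0))/2]:
            r=np.hypot(*(q[:,:2]-cc).T); print("  inner z",np.median(q[r<.02,2]).round(4),"ring",np.median(q[(r>.029),2]).round(4))
from cell import arm
st=arm.state();print(Rn.from_euler('xyz',st['ee_rot']).as_matrix().round(3))
```

```text
top -0.08 62 x 0.495 0.526 top [ 0.511  -0.0677  0.104 ] 62
top -0.06 87 x 0.495 0.526 top [ 0.5107 -0.0456  0.1478] 42
top -0.04 57 x 0.5 0.522 top [ 0.511  -0.0327  0.1619] 26
top -0.02 50 x 0.503 0.518 top [ 0.5112 -0.0103  0.1226] 45
top 0.0 63 x 0.495 0.526 top [0.5101 0.0096 0.1106] 47
top 0.02 115 x 0.492 0.529 top [0.5098 0.0326 0.1092] 30
top 0.04 101 x 0.495 0.524 top [0.5099 0.0548 0.1293] 39
top 0.06 108 x 0.495 0.524 top [0.5092 0.0733 0.1484] 52
top 0.08 102 x 0.495 0.524 top [0.5089 0.0931 0.1689] 50
top 0.1 123 x 0.495 0.524 top [0.5098 0.1133 0.1892] 62
top 0.12 108 x 0.495 0.52 top [0.5095 0.1341 0.2102] 52
top 0.14 89 x 0.495 0.519 top [0.5087 0.1474 0.2224] 73
top 0.16 57 x 0.499 0.519 top [0.5089 0.1714 0.212 ] 50
top 0.18 62 x 0.503 0.515 top [0.5089 0.1913 0.2284] 49
top 0.2 22 x 0.503 0.514 top [0.5088 0.2029 0.2364] 22
top A 483 [ 0.7177 -0.0047  0.0624] [0.065 0.062 0.013] [ 0.7178 -0.0047  0.0625]
  inner z 0.0625 ring 0.0623
top B 483 [ 0.4926 -0.1813  0.064 ] [0.065 0.065 0.017] [ 0.4916 -0.1807  0.0658]
  inner z 0.0675 ring 0.0625
scene -0.08 35 x 0.507
[... 453 characters left out ...]
scene 0.08 129 x 0.497 0.531 top [0.5158 0.0938 0.1675] 23
scene 0.1 131 x 0.497 0.532 top [0.5156 0.1131 0.187 ] 25
scene 0.12 130 x 0.499 0.53 top [0.5159 0.1334 0.2072] 28
scene 0.14 120 x 0.497 0.53 top [0.5149 0.1495 0.2199] 43
scene 0.16 68 x 0.503 0.523 top [0.5123 0.1721 0.2106] 21
scene 0.18 30 x 0.507 0.52 top [0.5134 0.1934 0.2274] 17
scene 0.2 9 x 0.509 0.518 top [0.5132 0.2027 0.2332] 9
scene A 351 [ 0.7231 -0.0043  0.062 ] [0.07  0.066 0.014] [ 0.7232 -0.0048  0.0605]
  inner z 0.0607 ring 0.0601
scene B 266 [ 0.4961 -0.1815  0.0644] [0.07  0.067 0.019] [ 0.4984 -0.1797  0.0632]
  inner z 0.065 ring 0.0603
[[-0.    -0.941  0.337]
 [-0.001  0.337  0.941]
 [-1.     0.    -0.001]]
```

```bash
cat >> h.py <<'E'
from scipy.spatial.transform import Rotation as Rn
def axes(x,z):
    x=np.array(x,float);x/=np.linalg.norm(x);z=np.array(z,float);z-=z@x*x;z/=np.linalg.norm(z)
    return np.stack([x,np.cross(z,x),z],1)
def tool(st): return Rn.from_euler('xyz',st['ee_rot']).as_matrix()
def go(st,pos,R=None):
    R0=tool(st)
    if R is None:R=R0
    rv=np.degrees(Rn.from_matrix(R0.T@R).as_rotvec())
    d=np.array(pos)-st['ee_pos']
    print("rotvec deg",rv.round(2),np.linalg.norm(rv).round(1),"| shift cm before rot",(R0.T@d*100).round(2),"after rot",(R.T@d*100).round(2))
def wrist(st,s):
    K=s["intrinsics"];z=s["range_z"];h,w=z.shape
    v,u=np.mgrid[:h,:w]
    P=np.stack([(u-K[0,2])/K[0,0]*z,(v-K[1,2])/K[1,1]*z,z],-1)
    T=s["tool_from_camera"];P=P@T[:3,:3].T+T[:3,3]
    return P@tool(st).T+st['ee_pos']
E
python3 - <<'E'
from h import *
from cell import arm
st=arm.state()
go(st,[.42,0,.40]); go(st,[.42,0,.40],axes([0,0,-1],[1,0,0]))
E
```

```text
rotvec deg [0. 0. 0.] 0.0 | shift cm before rot [-16.64 -39.54 -48.33] after rot [-16.64 -39.54 -48.33]
rotvec deg [ 7.03e+01 -5.00e-02  4.00e-02] 70.3 | shift cm before rot [-16.64 -39.54 -48.33] after rot [-16.69 -58.81  20.94]
```

Call:
{"op": "carry_out", "data": {
  "plan": [
    {"xyz":[-4,0,0],"rotation":[0,0,0],"jaw":1},
    {"xyz":[-4,0,0],"rotation":[0,0,0],"jaw":1},
    {"xyz":[-4.3,-2,-2.4],"rotation":[0,0,0],"jaw":0.5},
    {"xyz":[-4.3,-2.6,-3.2],"rotation":[0,0,0],"jaw":0},
    {"xyz":[0,-2.75,-3.4],"rotation":[0,0,0],"jaw":-0.05},
    {"xyz":[0,-2.75,-3.4],"rotation":[0,0,0],"jaw":-0.05},
    {"xyz":[0,-2.75,-3.4],"rotation":[0,0,0],"jaw":-0.05},
    {"xyz":[0,-2.75,-3.4],"rotation":[0,0,0],"jaw":-0.05},
    {"xyz":[0,-2.75,-3.4],"rotation":[0,0,0],"jaw":-0.05},
    {"xyz":[0,-2.75,-3.4],"rotation":[0,0,0],"jaw":-0.05},
    {"xyz":[0,-2.75,-3.4],"rotation":[0,0,0],"jaw":-0.05},
    {"xyz":[0,-2.75,-3.4],"rotation":[0,0,0],"jaw":-0.05},
    {"xyz":[0,-2.75,-3.4],"rotation":[0,0,0],"jaw":-0.05},
    {"xyz":[0,-2.75,-3.4],"rotation":[0,0,0],"jaw":-0.05},
    {"xyz":[0,-2.75,-3.4],"rotation":[0,0,0],"jaw":-0.05},
    {"xyz":[0,-2.75,-3.4],"rotation":[0,0,0],"jaw":-0.05},
    {"xyz":[0,-1.9,-2],"rotation":[0,0,0],"jaw":-0.05}
  ]
}}

```text
t: 1.85
ee_pos: [0.4168, 0.005, 0.3901]
ee_rot: [-2.385, 1.57, -1.16]
force: [0.7, 0.5, 0.1]
width: 0.477
```

Call:
{"op": "carry_out", "data": {
  "plan": [
    {"xyz":[0,0,0],"rotation":[7,0,0],"jaw":-0.05},
    {"xyz":[0,0,0],"rotation":[7,0,0],"jaw":-0.05},
    {"xyz":[0,0,0],"rotation":[7,0,0],"jaw":-0.05},
    {"xyz":[0,0,0],"rotation":[7,0,0],"jaw":-0.05},
    {"xyz":[0,0,0],"rotation":[7,0,0],"jaw":-0.05},
    {"xyz":[0,0,0],"rotation":[7,0,0],"jaw":-0.05},
    {"xyz":[0,0,0],"rotation":[7,0,0],"jaw":-0.05},
    {"xyz":[0,0,0],"rotation":[7,0,0],"jaw":-0.05},
    {"xyz":[0,0,0],"rotation":[7,0,0],"jaw":-0.05},
    {"xyz":[0,0,0],"rotation":[7,0,0],"jaw":-0.05},
    {"xyz":[0,0,0],"rotation":[0,0,0],"jaw":-0.05},
    {"xyz":[0,0,0],"rotation":[0,0,0],"jaw":-0.05}
  ]
}}

```text
t: 3.05
ee_pos: [0.4164, 0.0076, 0.39]
ee_rot: [-2.918, 1.571, -2.909]
force: [0.1, -0.4, -0.5]
width: 0.474
```

Run:
```python
from h import *
from cell import arm,viewer
st=arm.state();print(st['ee_pos'],st['q'].round(3),st['width'],st['force'],tool(st).round(3))
s=viewer.snapshot("wrist");cv2.imwrite("pics/w1.png",s["img"])
np.savez("pics/w1.npz",ee_pos=st['ee_pos'],ee_rot=st['ee_rot'],**s)
```

```text
[0.41644382 0.00757714 0.39001442] [ 0.015 -0.114  1.827 -0.     1.429  0.006] 0.4743721148833048 [ 0.12040858 -0.3899687  -0.45737074] [[-0.    -0.009  1.   ]
 [-0.     1.     0.009]
 [-1.    -0.    -0.   ]]
```

View pics/w1.png

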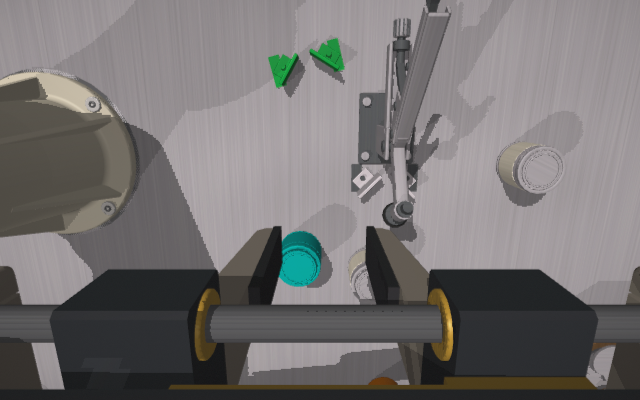

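Run:
```python
from h import *
D=dict(np.load("pics/w1.npz"));st=dict(ee_pos=D['ee_pos'],ee_rot=D['ee_rot'])
P=wrist(st,D)
for n,(u,v) in dict(counter=(450,260),leverEnd=(431,14),leverTop=(408,130),discTop=(405,209),disc=(390,216),base1=(366,101),base2=(366,156),veeL=(365,180),knob=(402,25),closed=(540,170)).items(): print(n,P[v,u].round(4))
Q=P.reshape(-1,3);ok=D['range_z'].ravel()>0.05
# vee strip points
k=ok&(Q[:,2]>.022)&(Q[:,2]<.036)&(abs(Q[:,0]-.51)<.06)&(Q[:,1]>-.1)&(Q[:,1]<0.02)
q=Q[k];print(len(q))
for y in np.arange(-.09,.02,.006):
    a=q[(q[:,1]>=y)&(q[:,1]<y+.006)]
    if len(a): print(y.round(3),len(a),a[:,0].min().round(4),a[:,0].max().round(4),a[:,2].mean().round(4))
# lever top line
for y in np.arange(.06,.24,.02):
    a=Q[ok&(abs(Q[:,0]-.51)<.04)&(abs(Q[:,1]-y)<.004)&(Q[:,2]>.1)]
    if len(a): 
        m=a[:,2]>a[:,2].max()-.006;print("lev",y.round(2),a[m].mean(0).round(4),a[m][:,0].min().round(4),a[m][:,0].max().round(4))
for x0,x1,y0,y1,z0,z1 in [(.48,.54,-.1,-.02,.085,.11),(.46,.54,-.25,-.1,.055,.075)]:
    a=Q[ok&(Q[:,0]>x0)&(Q[:,0]<x1)&(Q[:,1]>y0)&(Q[:,1]<y1)&(Q[:,2]>z0)&(Q[:,2]<z1)]
    if len(a):print(len(a),a.min(0).round(4),a.max(0).round(4))
```

```text
counter [ 0.6291 -0.1688  0.0012]
leverEnd [0.502  0.152  0.2281]
leverTop [0.5135 0.0524 0.1282]
discTop [ 0.5077 -0.0331  0.1639]
disc [ 0.5036 -0.0606  0.103 ]
base1 [0.477  0.0866 0.0109]
base2 [0.4802 0.0058 0.011 ]
veeL [ 0.4812 -0.0333  0.0026]
knob [0.5072 0.1729 0.0886]
closed [ 0.7163 -0.0044  0.0626]
179
-0.06 2 0.4713 0.5514 0.0305
-0.054 39 0.4682 0.5545 0.0301
-0.048 40 0.4725 0.5497 0.0302
-0.042 24 0.4788 0.5431 0.0294
-0.036 27 0.4843 0.4955 0.0291
-0.03 28 0.4899 0.5015 0.0293
-0.024 10 0.496 0.5013 0.0286
0.012 7 0.4943 0.4946 0.0286
0.018 2 0.4942 0.4947 0.0285
lev 0.06 [0.509  0.0609 0.1365] 0.5009 0.5178
lev 0.08 [0.509  0.0813 0.1569] 0.4998 0.5181
lev 0.1 [0.509  0.102  0.1782] 0.5006 0.5174
lev 0.12 [0.5085 0.1213 0.1975] 0.4985 0.519
lev 0.14 [0.5084 0.1416 0.218 ] 0.4986 0.5175
lev 0.16 [0.5084 0.1582 0.2209] 0.4975 0.5189
246 [ 0.4945 -0.076   0.0901] [ 0.5254 -0.0456  0.1093]
632 [ 0.4602 -0.2146  0.055 ] [ 0.4966 -0.1498  0.0715]
```

Run:
```python
from h import *
from cell import arm
st=arm.state()
a=np.radians(25);R=axes([.141*np.sin(a),.99*np.sin(a),-np.cos(a)],[.99,-.141,0])
go(st,[.484,-.251,.16],R)
go(st,[.484,-.251,.035],R)
```

```text
rotvec deg [ 8.46 -1.89 24.95] 26.4 | shift cm before rot [ 23.   -25.92   6.53] after rot [ 10.43 -32.06  10.33]
rotvec deg [ 8.46 -1.89 24.95] 26.4 | shift cm before rot [ 35.5  -25.92   6.54] after rot [ 21.76 -37.35  10.33]
```

Call:
{"op": "carry_out", "data": {
  "plan": [
    {"xyz":[0,-3.7,0.94],"rotation":[0,0,0],"jaw":-0.05},
    {"xyz":[0,-3.7,0.94],"rotation":[0,0,0],"jaw":-0.05},
    {"xyz":[1,-3.7,0.94],"rotation":[0,0,0],"jaw":-0.05},
    {"xyz":[3,-3.7,0.93],"rotation":[0,0,0],"jaw":-0.05},
    {"xyz":[3,-3.7,0.93],"rotation":[0,0,0],"jaw":-0.05},
    {"xyz":[3,-3.7,0.93],"rotation":[0,0,0],"jaw":-0.05},
    {"xyz":[3,-3.7,0.93],"rotation":[0,0,0],"jaw":-0.05},
    {"xyz":[4,0,0],"rotation":[0,0,0],"jaw":-0.05},
    {"xyz":[4,0,0],"rotation":[0,0,0],"jaw":-0.05},
    {"xyz":[2,0,0],"rotation":[0,0,0],"jaw":-0.05},
    {"xyz":[0,0,0],"rotation":[2.1,-0.5,6.24],"jaw":-0.05},
    {"xyz":[0,0,0],"rotation":[2.1,-0.5,6.24],"jaw":-0.05},
    {"xyz":[0,0,0],"rotation":[2.1,-0.5,6.24],"jaw":-0.05},
    {"xyz":[0,0,0],"rotation":[2.1,-0.5,6.24],"jaw":-0.05},
    {"xyz":[0,0,0],"rotation":[0,0,0],"jaw":-0.05}
  ]
}}

```text
t: 4.6
ee_pos: [0.4827, -0.2527, 0.1589]
ee_rot: [1.567, 1.131, 1.421]
force: [0.0, 0.7, -0.6]
width: 0.474
```

```bash
cat > look.py <<'E'
import sys
from h import *
from cell import arm,viewer
st=arm.state();print(st['t'],st['ee_pos'].round(4),st['q'].round(3),st['force'].round(2))
n,o=sys.argv[1:3]
s=viewer.snapshot(n);cv2.imwrite(f"pics/{o}.png",s["img"])
np.savez(f"pics/{o}.npz",ee_pos=st['ee_pos'],ee_rot=st['ee_rot'],**s)
E
python3 look.py wrist w2
python3 - <<'E'
from h import *
from cell import arm
st=arm.state()
a=np.radians(25);R=axes([.141*np.sin(a),.99*np.sin(a),-np.cos(a)],[.99,-.141,0])
go(st,[.484,-.251,.035],R)
D=dict(np.load("pics/w2.npz"));P=wrist(D,D);Q=P.reshape(-1,3);ok=D['range_z'].ravel()>0.05
k=ok&(np.hypot(Q[:,0]-.494,Q[:,1]+.182)<.05)&(Q[:,2]>.058)&(Q[:,2]<.075)
q=Q[k];print(len(q),q.min(0).round(4),q.max(0).round(4))
k=ok&(Q[:,2]>.022)&(Q[:,2]<.034)&(abs(Q[:,0]-.51)<.06)&(Q[:,1]>-.1)&(Q[:,1]<0.02)
q=Q[k]
for y in np.arange(-.07,0,.004):
    a=q[(q[:,1]>=y)&(q[:,1]<y+.004)]
    if len(a): print(y.round(3),len(a),a[:,0].min().round(4),a[:,0].max().round(4),np.sort(a[:,0])[len(a)//2].round(4))
E
```

```text
4.6 [ 0.4827 -0.2527  0.1589] [-0.712  0.444  1.76   0.395  1.21  -0.758] [ 0.03  0.67 -0.62]
rotvec deg [-0.13  0.16  0.02] 0.2 | shift cm before rot [11.31 -5.11  0.09] after rot [11.31 -5.11  0.11]
5449 [ 0.4583 -0.2152  0.058 ] [ 0.5253 -0.1482  0.0711]
-0.058 34 0.4684 0.5524 0.4714
-0.054 112 0.4677 0.5537 0.5465
-0.05 104 0.4712 0.5512 0.5424
-0.046 105 0.4755 0.548 0.5382
-0.042 103 0.4798 0.5449 0.5342
-0.038 105 0.482 0.5398 0.5299
-0.034 94 0.4866 0.5354 0.5264
-0.03 103 0.4909 0.5313 0.5221
-0.026 76 0.4943 0.5281 0.5188
-0.022 4 0.4987 0.4997 0.4996
```

View pics/w2.png

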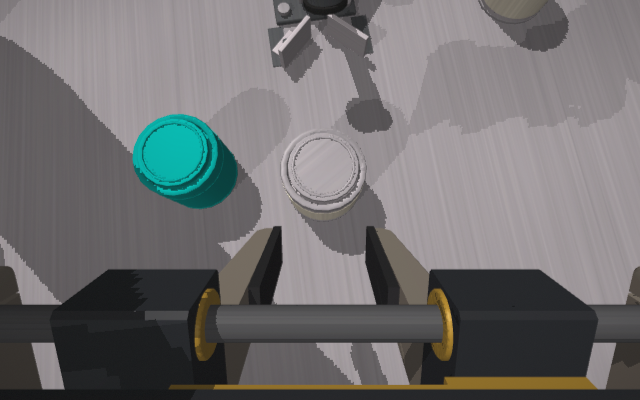

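Call:
{"op": "carry_out", "data": {
  "plan": [
    {"xyz":[2.8,-1.28,-0.05],"rotation":[0,0,0],"jaw":-0.05},
    {"xyz":[2.8,-1.28,-0.05],"rotation":[0,0,0],"jaw":-0.05},
    {"xyz":[2.8,-1.28,-0.05],"rotation":[0,0,0],"jaw":-0.05},
    {"xyz":[2.8,-1.28,-0.05],"rotation":[0,0,0],"jaw":-0.05},
    {"xyz":[0,0,0],"rotation":[0,0,0],"jaw":-0.05},
    {"xyz":[0,0,0],"rotation":[0,0,0],"jaw":-0.05}
  ]
}}

```text
t: 5.25
ee_pos: [0.482, -0.2492, 0.0376]
ee_rot: [1.566, 1.135, 1.424]
force: [0.2, -0.2, 1.6]
width: 0.474
```

```bash
python3 look.py wrist w3
python3 - <<'E'
from h import *
from cell import arm
st=arm.state();print(tool(st).round(3))
E
```

```text
5.25 [ 0.482  -0.2492  0.0376] [-0.706  0.612  1.818  0.439  1.    -0.859] [ 0.25 -0.22  1.57]
[[ 0.063  0.127  0.99 ]
 [ 0.417  0.898 -0.142]
 [-0.907  0.422  0.004]]
```

View pics/w3.png

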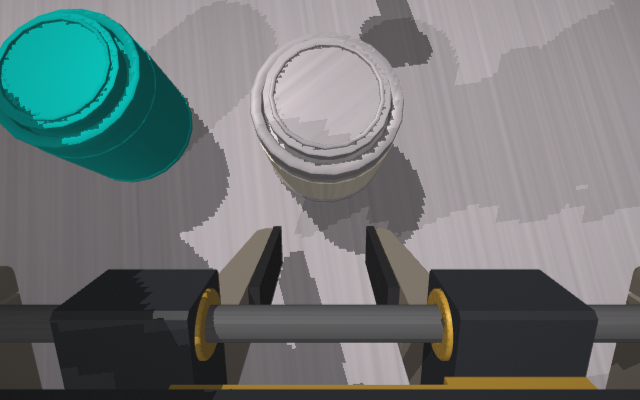

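Call:
{"op": "carry_out", "data": {
  "plan": [
    {"xyz":[0.211,0.453,0.01],"rotation":[0,0,0],"jaw":-0.05},
    {"xyz":[0.211,0.453,0.01],"rotation":[0,0,0],"jaw":-0.05},
    {"xyz":[0.211,0.453,0.01],"rotation":[0,0,0],"jaw":-0.05},
    {"xyz":[0.211,0.453,0.01],"rotation":[0,0,0],"jaw":-0.05},
    {"xyz":[0.211,0.453,0.01],"rotation":[0,0,0],"jaw":-0.05},
    {"xyz":[0.211,0.453,0.01],"rotation":[0,0,0],"jaw":-0.05},
    {"xyz":[0.211,0.453,0.01],"rotation":[0,0,0],"jaw":-0.05},
    {"xyz":[0.211,0.453,0.01],"rotation":[0,0,0],"jaw":-0.05},
    {"xyz":[0.211,0.453,0.01],"rotation":[0,0,0],"jaw":-0.05},
    {"xyz":[0.211,0.453,0.01],"rotation":[0,0,0],"jaw":-0.05},
    {"xyz":[0,0,0],"rotation":[0,0,0],"jaw":-0.05}
  ]
}}

```text
t: 6.4
ee_pos: [0.4898, -0.1997, 0.037]
ee_rot: [1.567, 1.134, 1.423]
force: [0.6, -0.9, -0.2]
width: 0.474
```

```bash
python3 look.py wrist w4
```

```text
6.4 [ 0.4898 -0.1997  0.037 ] [-0.633  0.588  1.874  0.478  0.951 -0.824] [ 0.63 -0.92 -0.18]
```

View pics/w4.png

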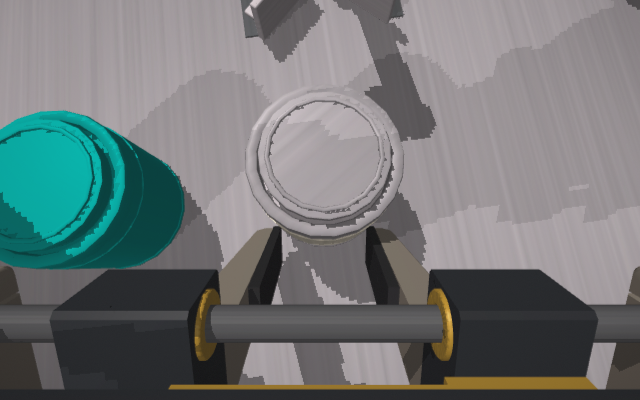

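```bash
cat > tin.py <<'E'
import sys
from h import *
D=dict(np.load(f"pics/{sys.argv[1]}.npz"));P=wrist(D,D);Q=P.reshape(-1,3);ok=D['range_z'].ravel()>0.05
p=D['ee_pos']
k=ok&(np.hypot(Q[:,0]-p[0]-.006,Q[:,1]-p[1]-.045)<.055)&(Q[:,2]>.058)&(Q[:,2]<.073)
q=Q[k];print(len(q),q.min(0).round(4),q.max(0).round(4),"c",((q.min(0)+q.max(0))/2).round(4))
E
python3 tin.py w4
```

```text
19294 [ 0.4563 -0.2079  0.058 ] [ 0.5288 -0.1234  0.0728] c [ 0.4926 -0.1657  0.0654]
```

Call:
{"op": "carry_out", "data": {
  "plan": [
    {"xyz":[0.211,0.453,0.02],"rotation":[0,0,0],"jaw":-0.05},
    {"xyz":[0.211,0.453,0.02],"rotation":[0,0,0],"jaw":-0.05},
    {"xyz":[0.211,0.453,0.02],"rotation":[0,0,0],"jaw":-0.05},
    {"xyz":[0.211,0.453,0.02],"rotation":[0,0,0],"jaw":-0.05},
    {"xyz":[0.211,0.453,0.02],"rotation":[0,0,0],"jaw":-0.05},
    {"xyz":[0.211,0.453,0.02],"rotation":[0,0,0],"jaw":-0.05},
    {"xyz":[0.211,0.453,0.02],"rotation":[0,0,0],"jaw":-0.05},
    {"xyz":[0.211,0.453,0.02],"rotation":[0,0,0],"jaw":-0.05},
    {"xyz":[0.211,0.453,0.02],"rotation":[0,0,0],"jaw":-0.05},
    {"xyz":[0.211,0.453,0.02],"rotation":[0,0,0],"jaw":-0.05},
    {"xyz":[0.211,0.453,0.02],"rotation":[0,0,0],"jaw":-0.05},
    {"xyz":[0.211,0.453,0.02],"rotation":[0,0,0],"jaw":-0.05},
    {"xyz":[0.211,0.453,0.02],"rotation":[0,0,0],"jaw":-0.05},
    {"xyz":[0,0,0],"rotation":[0,0,0],"jaw":-0.05}
  ]
}}

```text
t: 7.85
ee_pos: [0.5018, -0.1358, 0.0371]
ee_rot: [1.566, 1.134, 1.423]
force: [0.5, 0.2, 0.9]
width: 0.478
```

```bash
python3 look.py wrist w5; python3 tin.py w5; python3 look.py top t5; python3 -c "
import cv2;a=cv2.imread('pics/t5.png');cv2.imwrite('pics/t5c.png',cv2.resize(a[110:290,180:480],None,fx=2.6,fy=2.6))"
```

```text
7.85 [ 0.5018 -0.1358  0.0371] [-0.528  0.563  1.93   0.529  0.894 -0.771] [0.48 0.21 0.89]
19262 [ 0.4687 -0.144   0.058 ] [ 0.5409 -0.0593  0.0727] c [ 0.5048 -0.1016  0.0654]
7.9 [ 0.5018 -0.136   0.0371] [-0.528  0.563  1.929  0.529  0.894 -0.771] [-0.29 -0.51  0.17]
```

View pics/w5.png

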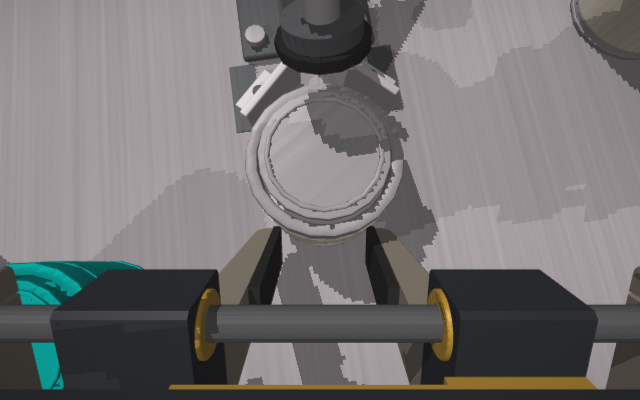

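View pics/t5c.png

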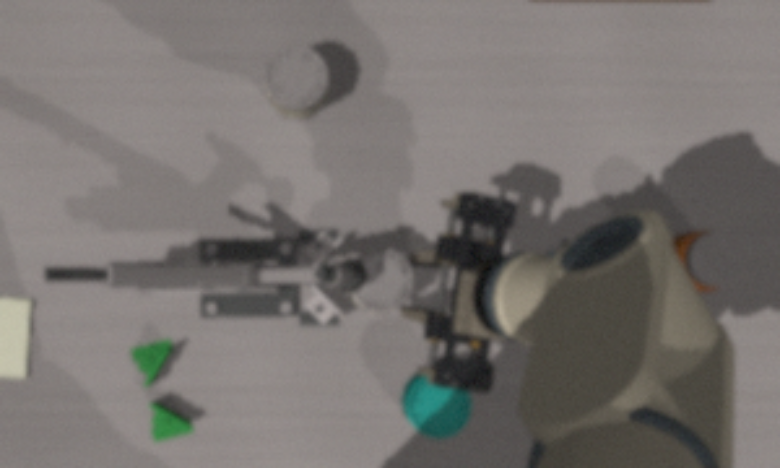

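Call:
{"op": "carry_out", "data": {
  "plan": [
    {"xyz":[0.127,0.272,0.02],"rotation":[0,0,0],"jaw":-0.05},
    {"xyz":[0.127,0.272,0.02],"rotation":[0,0,0],"jaw":-0.05},
    {"xyz":[0.127,0.272,0.02],"rotation":[0,0,0],"jaw":-0.05},
    {"xyz":[0.127,0.272,0.02],"rotation":[0,0,0],"jaw":-0.05},
    {"xyz":[0.127,0.272,0.02],"rotation":[0,0,0],"jaw":-0.05},
    {"xyz":[0,0,0],"rotation":[0,0,0],"jaw":-0.05}
  ]
}}

```text
t: 8.55
ee_pos: [0.505, -0.1214, 0.0371]
ee_rot: [1.566, 1.134, 1.422]
force: [-0.1, -0.7, -0.6]
width: 0.478
```

Call:
{"op": "carry_out", "data": {
  "plan": [
    {"xyz":[0.042,0.09,0.005],"rotation":[0,0,0],"jaw":-0.05},
    {"xyz":[0.042,0.09,0.005],"rotation":[0,0,0],"jaw":-0.05},
    {"xyz":[0.042,0.09,0.005],"rotation":[0,0,0],"jaw":-0.05}
  ]
}}

```text
t: 8.85
ee_pos: [0.5056, -0.119, 0.037]
ee_rot: [1.565, 1.134, 1.421]
force: [0.4, -1.3, -0.3]
width: 0.473
```

Call:
{"op": "carry_out", "data": {
  "plan": [
    {"xyz":[0.042,0.09,0.005],"rotation":[0,0,0],"jaw":-0.05},
    {"xyz":[0.042,0.09,0.005],"rotation":[0,0,0],"jaw":-0.05}
  ]
}}

```text
t: 9.05
ee_pos: [0.506, -0.117, 0.0371]
ee_rot: [1.565, 1.134, 1.421]
force: [0.2, -1.7, 1.2]
width: 0.478
```

Call:
{"op": "carry_out", "data": {
  "plan": [
    {"xyz":[0.042,0.09,0.005],"rotation":[0,0,0],"jaw":-0.05},
    {"xyz":[0.042,0.09,0.005],"rotation":[0,0,0],"jaw":-0.05}
  ]
}}

```text
t: 9.25
ee_pos: [0.5064, -0.115, 0.0371]
ee_rot: [1.565, 1.134, 1.422]
force: [-0.2, -2.9, 0.2]
width: 0.475
```

Call:
{"op": "carry_out", "data": {
  "plan": [
    {"xyz":[0.042,0.09,0.005],"rotation":[0,0,0],"jaw":-0.05},
    {"xyz":[0.042,0.09,0.005],"rotation":[0,0,0],"jaw":-0.05}
  ]
}}

```text
t: 9.45
ee_pos: [0.5068, -0.1131, 0.0371]
ee_rot: [1.565, 1.134, 1.422]
force: [0.5, -1.7, 0.2]
width: 0.471
```

Call:
{"op": "carry_out", "data": {
  "plan": [
    {"xyz":[0.021,0.045,0],"rotation":[0,0,0],"jaw":-0.05},
    {"xyz":[0.021,0.045,0],"rotation":[0,0,0],"jaw":-0.05}
  ]
}}

```text
t: 9.65
ee_pos: [0.5069, -0.1121, 0.0371]
ee_rot: [1.565, 1.134, 1.422]
force: [-0.4, -2.0, -0.4]
width: 0.472
```

Call:
{"op": "carry_out", "data": {
  "plan": [
    {"xyz":[0.021,0.045,0],"rotation":[0,0,0],"jaw":-0.05},
    {"xyz":[0.021,0.045,0],"rotation":[0,0,0],"jaw":-0.05},
    {"xyz":[0.021,0.045,0],"rotation":[0,0,0],"jaw":-0.05}
  ]
}}

```text
t: 9.95
ee_pos: [0.5071, -0.1106, 0.0371]
ee_rot: [1.565, 1.134, 1.422]
force: [-0.9, -1.9, -0.3]
width: 0.471
```

Call:
{"op": "carry_out", "data": {
  "plan": [
    {"xyz":[0.021,0.045,0],"rotation":[0,0,0],"jaw":-0.05},
    {"xyz":[0.021,0.045,0],"rotation":[0,0,0],"jaw":-0.05},
    {"xyz":[0.021,0.045,0],"rotation":[0,0,0],"jaw":-0.05}
  ]
}}

```text
t: 10.25
ee_pos: [0.5073, -0.1091, 0.0371]
ee_rot: [1.565, 1.134, 1.422]
force: [-0.7, -2.1, -0.2]
width: 0.475
```

```bash
python3 look.py wrist w6; python3 tin.py w6
```

```text
10.25 [ 0.5073 -0.1091  0.0371] [-0.48   0.554  1.948  0.551  0.87  -0.745] [-0.71 -2.15 -0.19]
13800 [ 0.4741 -0.1173  0.058 ] [ 0.546  -0.0406  0.0728] c [ 0.5101 -0.0789  0.0654]
```

View pics/w6.png

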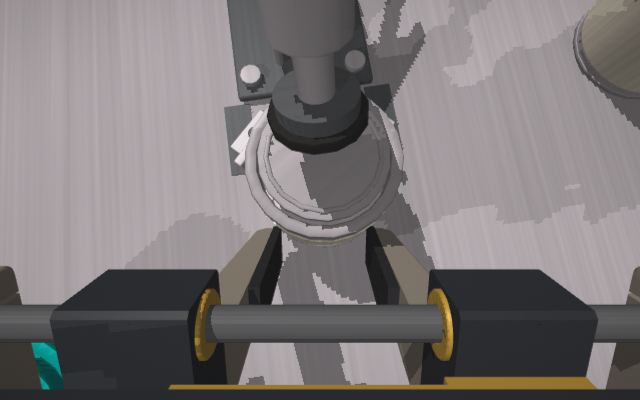

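Call:
{"op": "carry_out", "data": {
  "plan": [
    {"xyz":[0.021,0.045,-0.005],"rotation":[0,0,0],"jaw":-0.05},
    {"xyz":[0.021,0.045,-0.005],"rotation":[0,0,0],"jaw":-0.05},
    {"xyz":[0.021,0.045,-0.005],"rotation":[0,0,0],"jaw":-0.05},
    {"xyz":[0.021,0.045,-0.005],"rotation":[0,0,0],"jaw":-0.05}
  ]
}}

```text
t: 10.7
ee_pos: [0.5074, -0.1072, 0.0371]
ee_rot: [1.565, 1.134, 1.421]
force: [1.1, -1.7, 0.2]
width: 0.473
```

Call:
{"op": "carry_out", "data": {
  "plan": [
    {"xyz":[0.021,0.045,-0.005],"rotation":[0,0,0],"jaw":-0.05},
    {"xyz":[0.021,0.045,-0.005],"rotation":[0,0,0],"jaw":-0.05},
    {"xyz":[0.021,0.045,-0.005],"rotation":[0,0,0],"jaw":-0.05}
  ]
}}

```text
t: 11.0
ee_pos: [0.5076, -0.106, 0.037]
ee_rot: [1.564, 1.135, 1.421]
force: [-0.6, -4.7, 0.6]
width: 0.477
```

Call:
{"op": "carry_out", "data": {
  "plan": [
    {"xyz":[0.021,0.045,-0.005],"rotation":[0,0,0],"jaw":-0.05},
    {"xyz":[0.021,0.045,-0.005],"rotation":[0,0,0],"jaw":-0.05}
  ]
}}

```text
t: 11.2
ee_pos: [0.5075, -0.1051, 0.037]
ee_rot: [1.565, 1.135, 1.421]
force: [-1.3, -4.9, -0.0]
width: 0.476
```

Call:
{"op": "carry_out", "data": {
  "plan": [
    {"xyz":[0.021,0.045,0],"rotation":[0,0,0],"jaw":-0.05}
  ]
}}

```text
t: 11.3
ee_pos: [0.5075, -0.1048, 0.037]
ee_rot: [1.565, 1.135, 1.421]
force: [-2.9, -7.3, 1.8]
width: 0.477
```

Call:
{"op": "carry_out", "data": {
  "plan": [
    {"xyz":[0.021,0.045,0],"rotation":[0,0,0],"jaw":-0.05}
  ]
}}

```text
t: 11.4
ee_pos: [0.5075, -0.1045, 0.0369]
ee_rot: [1.564, 1.136, 1.421]
force: [-4.3, -9.3, 1.5]
width: 0.481
```

Call:
{"op": "carry_out", "data": {
  "plan": [
    {"xyz":[0,0,0],"rotation":[0,0,0],"jaw":-0.05}
  ]
}}

```text
t: 11.5
ee_pos: [0.5075, -0.1046, 0.0369]
ee_rot: [1.564, 1.136, 1.421]
force: [-4.0, -7.5, 1.0]
width: 0.475
```

```bash
python3 look.py wrist w7; python3 tin.py w7
```

```text
11.5 [ 0.5075 -0.1046  0.0369] [-0.472  0.552  1.952  0.554  0.864 -0.741] [-3.96 -7.54  1.02]
12870 [ 0.4747 -0.1128  0.058 ] [ 0.5456 -0.0361  0.0729] c [ 0.5102 -0.0744  0.0655]
```

View pics/w7.png

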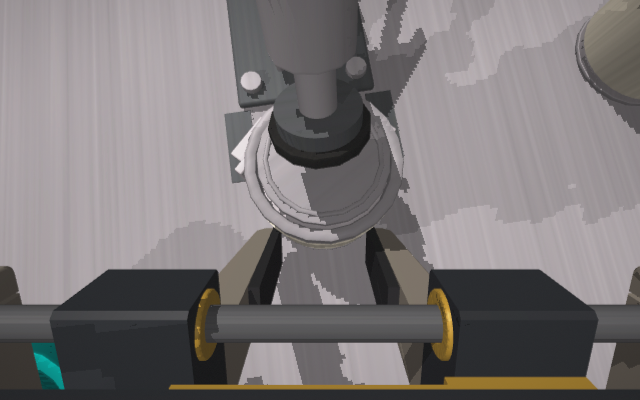

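Call:
{"op": "carry_out", "data": {
  "plan": [
    {"xyz":[-0.042,-0.09,0],"rotation":[0,0,0],"jaw":-0.05},
    {"xyz":[-0.042,-0.09,-0.1],"rotation":[0,0,0],"jaw":-0.05},
    {"xyz":[0.021,0.045,-0.02],"rotation":[0,0,0],"jaw":-0.05},
    {"xyz":[0.021,0.045,0],"rotation":[0,0,0],"jaw":-0.05}
  ]
}}

```text
t: 11.95
ee_pos: [0.5065, -0.1048, 0.0371]
ee_rot: [1.564, 1.135, 1.42]
force: [-0.8, -5.2, 1.0]
width: 0.477
```

Call:
{"op": "carry_out", "data": {
  "plan": [
    {"xyz":[0.021,0.045,0],"rotation":[0,0,0],"jaw":-0.05}
  ]
}}

```text
t: 12.05
ee_pos: [0.5066, -0.1046, 0.037]
ee_rot: [1.563, 1.135, 1.42]
force: [-2.2, -7.8, -0.1]
width: 0.474
```

Call:
{"op": "carry_out", "data": {
  "plan": [
    {"xyz":[0.021,0.045,0],"rotation":[0,0,0],"jaw":-0.05}
  ]
}}

```text
t: 12.15
ee_pos: [0.5066, -0.1041, 0.037]
ee_rot: [1.564, 1.135, 1.42]
force: [-1.6, -7.1, 0.3]
width: 0.471
```

Call:
{"op": "carry_out", "data": {
  "plan": [
    {"xyz":[-0.21,-0.45,0],"rotation":[0,0,0],"jaw":-0.05},
    {"xyz":[-0.42,-0.9,0],"rotation":[0,0,0],"jaw":-0.05},
    {"xyz":[-1.26,-2.1,0],"rotation":[0,0,0],"jaw":-0.05},
    {"xyz":[-2.2,-2.1,0],"rotation":[0,0,0],"jaw":-0.05},
    {"xyz":[-4,0,0],"rotation":[0,0,0],"jaw":-0.4},
    {"xyz":[-4,0,0],"rotation":[0,0,0],"jaw":-1}
  ]
}}

```text
t: 12.75
ee_pos: [0.4905, -0.2047, 0.1236]
ee_rot: [1.572, 1.133, 1.427]
force: [0.1, 0.3, 0.3]
width: 0.32
```

```bash
python3 look.py wrist w8
python3 - <<'E'
from h import *
from cell import arm
st=arm.state()
go(st,[st['ee_pos'][0],st['ee_pos'][1],.36],axes([0,0,-1],[1,0,0]))
go(st,[.5088,.1315,.28],axes([0,0,-1],[1,0,0]))
D=dict(np.load("pics/w8.npz"));P=wrist(D,D);Q=P.reshape(-1,3);ok=D['range_z'].ravel()>0.05
k=ok&(np.hypot(Q[:,0]-.511,Q[:,1]+.062)<.05)&(Q[:,2]>.058)&(Q[:,2]<.068)
q=Q[k];print(len(q),q.min(0).round(4),q.max(0).round(4))
E
```

```text
12.75 [ 0.4905 -0.2047  0.1236] [-0.64   0.461  1.833  0.431  1.106 -0.74 ] [0.09 0.33 0.31]
rotvec deg [ -8.13   2.23 -24.78] 26.2 | shift cm before rot [-20.94   9.7    0.17] after rot [-23.08   0.     0.  ]
rotvec deg [ -8.13   2.23 -24.78] 26.2 | shift cm before rot [ 0.53 37.07 -3.29] after rot [-15.08  34.     1.56]
4204 [ 0.4774 -0.0978  0.058 ] [ 0.545  -0.0353  0.068 ]
```

View pics/w8.png

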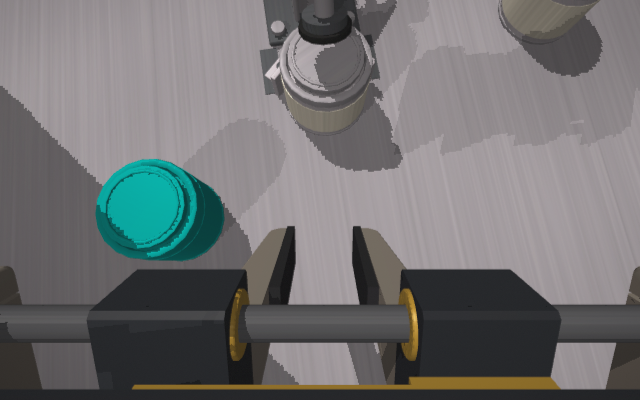

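Call:
{"op": "carry_out", "data": {
  "plan": [
    {"xyz":[-4,0,0],"rotation":[-2.03,0.56,-6.2],"jaw":-1},
    {"xyz":[-4,0,0],"rotation":[-2.03,0.56,-6.2],"jaw":-1},
    {"xyz":[-4,0,0],"rotation":[-2.03,0.56,-6.2],"jaw":-1},
    {"xyz":[-4,0,0],"rotation":[-2.03,0.56,-6.2],"jaw":-1},
    {"xyz":[-4,0,0],"rotation":[0,0,0],"jaw":-1},
    {"xyz":[-2,3,0.2],"rotation":[0,0,0],"jaw":-1},
    {"xyz":[-1,4,0.2],"rotation":[0,0,0],"jaw":-1},
    {"xyz":[0,4,0.2],"rotation":[0,0,0],"jaw":-1},
    {"xyz":[0,4,0.2],"rotation":[0,0,0],"jaw":-1},
    {"xyz":[0,4,0.2],"rotation":[0,0,0],"jaw":-1},
    {"xyz":[0,4,0.2],"rotation":[0,0,0],"jaw":-1},
    {"xyz":[0,4,0.2],"rotation":[0,0,0],"jaw":-1},
    {"xyz":[0,4,0.2],"rotation":[0,0,0],"jaw":-1},
    {"xyz":[0,4,0.2],"rotation":[0,0,0],"jaw":-1},
    {"xyz":[0,0,0],"rotation":[0,0,0],"jaw":-1},
    {"xyz":[0,0,0],"rotation":[0,0,0],"jaw":-1}
  ]
}}

```text
t: 14.4
ee_pos: [0.5039, 0.1035, 0.3467]
ee_rot: [2.728, 1.564, 2.732]
force: [-0.4, -0.1, 0.3]
width: 0.004
```

```bash
python3 look.py wrist w9
python3 - <<'E'
from h import *
from cell import arm
st=arm.state();print(st['width'],tool(st).round(3))
R=axes([0,0,-1],[1,0.0,0])
go(st,[.5088,.1325,.28],R)
go(st,[.5088,.1325,.238],R)
D=dict(np.load("pics/w9.npz"));P=wrist(D,D);Q=P.reshape(-1,3);ok=D['range_z'].ravel()>0.05
for y in np.arange(.06,.24,.02):
    a=Q[ok&(abs(Q[:,0]-.51)<.02)&(abs(Q[:,1]-y)<.004)&(Q[:,2]>.1)&(Q[:,2]<.25)]
    if len(a): 
        m=a[:,2]>a[:,2].max()-.006;print("lev",y.round(2),a[m].mean(0).round(4),a[m][:,0].min().round(4),a[m][:,0].max().round(4))
E
```

```text
14.4 [0.5039 0.1035 0.3467] [0.197 0.087 1.72  0.004 1.339 0.193] [-0.38 -0.11  0.3 ]
0.003337305241139071 [[-0.006 -0.002  1.   ]
 [ 0.003  1.     0.002]
 [-1.     0.003 -0.006]]
rotvec deg [ 0.12 -0.33 -0.15] 0.4 | shift cm before rot [6.69 2.96 0.53] after rot [6.68 2.98 0.48]
rotvec deg [ 0.12 -0.33 -0.15] 0.4 | shift cm before rot [10.89  2.95  0.55] after rot [10.88  2.98  0.48]
lev 0.06 [0.51   0.0616 0.1373] 0.5013 0.5187
lev 0.08 [0.5098 0.0811 0.1568] 0.5003 0.5187
lev 0.1 [0.5097 0.101  0.177 ] 0.5014 0.5185
lev 0.12 [0.5094 0.1215 0.1977] 0.5006 0.5181
lev 0.14 [0.5088 0.1415 0.2182] 0.4991 0.5177
lev 0.16 [0.5093 0.1585 0.2213] 0.4984 0.5196
lev 0.18 [0.5084 0.1809 0.2194] 0.5029 0.5146
lev 0.2 [0.5085 0.2006 0.2357] 0.5029 0.5144
```

View pics/w9.png

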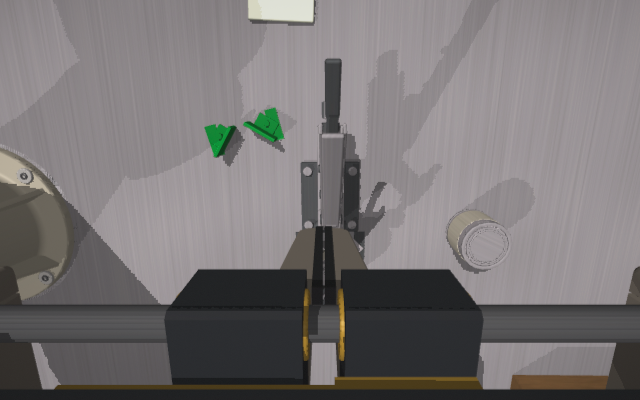

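Call:
{"op": "carry_out", "data": {
  "plan": [
    {"xyz":[3,0.98,0.18],"rotation":[0,0,0],"jaw":-1},
    {"xyz":[3,0.98,0.18],"rotation":[0,0,0],"jaw":-1},
    {"xyz":[3,0.98,0.18],"rotation":[0,0,0],"jaw":-1},
    {"xyz":[0.7,0,0],"rotation":[0,0,0],"jaw":-1},
    {"xyz":[0.5,0,0],"rotation":[0,0,0],"jaw":-1},
    {"xyz":[0,0,0],"rotation":[0,0,0],"jaw":-1}
  ]
}}

```text
t: 15.05
ee_pos: [0.5094, 0.1321, 0.2457]
ee_rot: [2.554, 1.565, 2.554]
force: [0.1, 0.5, 0.4]
width: 0.002
```

Call:
{"op": "carry_out", "data": {
  "plan": [
    {"xyz":[0.3,0,0],"rotation":[0,0,0],"jaw":-1},
    {"xyz":[0.3,0,0],"rotation":[0,0,0],"jaw":-1}
  ]
}}

```text
t: 15.25
ee_pos: [0.5097, 0.1328, 0.2402]
ee_rot: [2.243, 1.566, 2.244]
force: [0.1, 0.1, 0.1]
width: 0.003
```

Call:
{"op": "carry_out", "data": {
  "plan": [
    {"xyz":[0.3,0,0],"rotation":[0,0,0],"jaw":-1},
    {"xyz":[0.3,0,0],"rotation":[0,0,0],"jaw":-1}
  ]
}}

```text
t: 15.45
ee_pos: [0.5097, 0.133, 0.2339]
ee_rot: [2.323, 1.566, 2.324]
force: [0.3, -0.6, 5.7]
width: 0.005
```

Call:
{"op": "carry_out", "data": {
  "plan": [
    {"xyz":[0.3,0.1,0],"rotation":[0,0,0],"jaw":-1},
    {"xyz":[0.3,0.2,0],"rotation":[0,0,0],"jaw":-1}
  ]
}}

```text
t: 15.65
ee_pos: [0.5097, 0.1361, 0.228]
ee_rot: [2.274, 1.566, 2.276]
force: [-1.1, -0.4, 6.5]
width: 0.007
```

Call:
{"op": "carry_out", "data": {
  "plan": [
    {"xyz":[0.56,0.51,0],"rotation":[0,0,0],"jaw":-1},
    {"xyz":[0.58,0.5,0],"rotation":[0,0,0],"jaw":-1},
    {"xyz":[0.61,0.47,0],"rotation":[0,0,0],"jaw":-1}
  ]
}}

```text
t: 15.95
ee_pos: [0.5092, 0.1506, 0.2096]
ee_rot: [2.655, 1.566, 2.657]
force: [0.9, -3.8, 1.2]
width: 0.006
```

Call:
{"op": "carry_out", "data": {
  "plan": [
    {"xyz":[0.63,0.43,0],"rotation":[0,0,0],"jaw":-1},
    {"xyz":[0.65,0.4,0],"rotation":[0,0,0],"jaw":-1}
  ]
}}

```text
t: 16.15
ee_pos: [0.5091, 0.158, 0.1967]
ee_rot: [-3.133, 1.566, -3.13]
force: [1.2, -14.0, 8.2]
width: 0.004
```

Call:
{"op": "carry_out", "data": {
  "plan": [
    {"xyz":[0.67,0.37,0],"rotation":[0,0,0],"jaw":-1},
    {"xyz":[0.69,0.33,0],"rotation":[0,0,0],"jaw":-1}
  ]
}}

```text
t: 16.35
ee_pos: [0.509, 0.1646, 0.1833]
ee_rot: [-3.036, 1.566, -3.033]
force: [1.2, -11.5, 7.8]
width: 0.005
```

```bash
python3 look.py scene s10; python3 look.py wrist w10; python3 -c "
import cv2;a=cv2.imread('pics/s10.png');cv2.imwrite('pics/s10c.png',cv2.resize(a[130:270,280:480],None,fx=4,fy=4,interpolation=2))"
```

```text
16.35 [0.509  0.1646 0.1833] [3.090e-01 2.730e-01 1.872e+00 1.000e-03 1.002e+00 3.060e-01] [  1.22 -11.49   7.75]
16.4 [0.5089 0.1652 0.1824] [0.31  0.274 1.872 0.002 1.    0.307] [ 2.06 -9.39  6.51]
```

View pics/s10c.png

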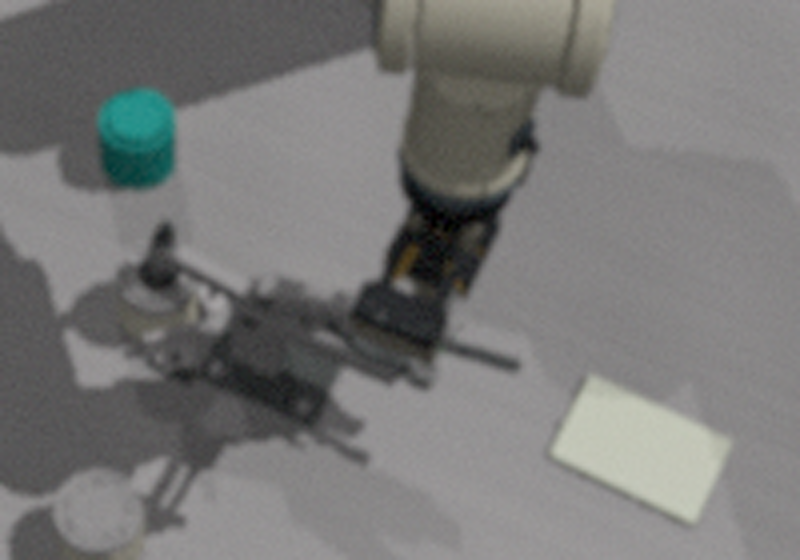

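View pics/w10.png

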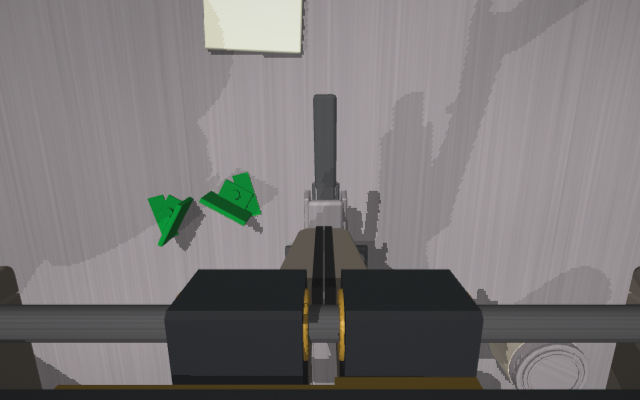

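Call:
{"op": "carry_out", "data": {
  "plan": [
    {"xyz":[0.6,0.1,0],"rotation":[0,0,0],"jaw":-1},
    {"xyz":[0.6,0.1,0],"rotation":[0,0,0],"jaw":-1}
  ]
}}

```text
t: 16.65
ee_pos: [0.509, 0.1682, 0.1715]
ee_rot: [2.547, 1.566, 2.548]
force: [0.1, -3.0, 5.8]
width: 0.006
```

Call:
{"op": "carry_out", "data": {
  "plan": [
    {"xyz":[0.6,0.15,0],"rotation":[0,0,0],"jaw":-1},
    {"xyz":[0.6,0.1,0],"rotation":[0,0,0],"jaw":-1}
  ]
}}

```text
t: 16.85
ee_pos: [0.5087, 0.1712, 0.1589]
ee_rot: [2.474, 1.565, 2.475]
force: [0.3, -0.2, -0.0]
width: 0.001
```

```bash
python3 look.py wrist w11
python3 - <<'E'
from h import *
D=dict(np.load("pics/w11.npz"));P=wrist(D,D);Q=P.reshape(-1,3);ok=D['range_z'].ravel()>0.05
for y in np.arange(.17,.27,.01):
    a=Q[ok&(abs(Q[:,0]-.509)<.012)&(abs(Q[:,1]-y)<.003)&(Q[:,2]>.06)&(Q[:,2]<.25)]
    if len(a): 
        m=a[:,2]>a[:,2].max()-.006;print("lev",y.round(2),a[m].mean(0).round(4),a[m][:,0].min().round(4),a[m][:,0].max().round(4))
E
```

```text
16.85 [0.5087 0.1712 0.1589] [0.319 0.306 1.889 0.006 0.95  0.314] [ 0.28 -0.16 -0.03]
lev 0.17 [0.5059 0.1711 0.2323] 0.5039 0.5123
lev 0.18 [0.5064 0.1806 0.243 ] 0.504 0.5124
lev 0.19 [0.5082 0.1914 0.2474] 0.5039 0.5124
lev 0.2 [0.5085 0.2009 0.2468] 0.497 0.521
lev 0.21 [0.5084 0.21   0.1164] 0.5027 0.514
lev 0.22 [0.5083 0.2201 0.1167] 0.5027 0.5139
lev 0.23 [0.508  0.23   0.1169] 0.5022 0.5138
lev 0.24 [0.508  0.2401 0.1172] 0.5022 0.5137
```

View pics/w11.png

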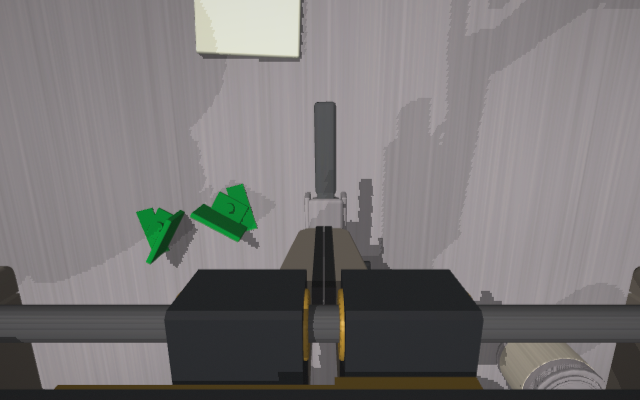

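Call:
{"op": "carry_out", "data": {
  "plan": [
    {"xyz":[-2,0,0],"rotation":[0,0,0],"jaw":-1},
    {"xyz":[-4,-3,0],"rotation":[0,0,0],"jaw":-1},
    {"xyz":[-4,-4,0],"rotation":[0,0,0],"jaw":-1},
    {"xyz":[0,-2,0],"rotation":[0,0,0],"jaw":-1},
    {"xyz":[0,0,0],"rotation":[0,0,0],"jaw":-1}
  ]
}}

```text
t: 17.4
ee_pos: [0.5094, 0.0838, 0.2552]
ee_rot: [2.35, 1.566, 2.349]
force: [-0.2, 0.3, -0.1]
width: 0.001
```

```bash
python3 look.py wrist w12
cat > lev.py <<'E'
import sys
from h import *
D=dict(np.load(f"pics/{sys.argv[1]}.npz"));P=wrist(D,D);Q=P.reshape(-1,3);ok=D['range_z'].ravel()>0.05
for y in np.arange(.08,.27,.01):
    a=Q[ok&(abs(Q[:,0]-.509)<.012)&(abs(Q[:,1]-y)<.003)&(Q[:,2]>.06)&(Q[:,2]<.19)]
    if len(a): 
        m=a[:,2]>a[:,2].max()-.006;print("lev",y.round(2),a[m].mean(0).round(4),a[m][:,0].min().round(4),a[m][:,0].max().round(4))
E
python3 lev.py w12
```

```text
17.4 [0.5094 0.0838 0.2552] [0.158 0.163 1.837 0.004 1.144 0.156] [-0.23  0.25 -0.12]
lev 0.08 [0.5099 0.0799 0.1214] 0.499 0.5204
lev 0.09 [0.5096 0.09   0.1211] 0.499 0.5203
lev 0.1 [0.5095 0.1002 0.121 ] 0.4991 0.5202
lev 0.11 [0.5097 0.1101 0.1212] 0.4992 0.5201
lev 0.12 [0.5094 0.1201 0.1212] 0.4985 0.52
lev 0.13 [0.5096 0.1301 0.1211] 0.4985 0.5199
lev 0.14 [0.5093 0.14   0.1214] 0.4986 0.5197
lev 0.15 [0.5089 0.1499 0.1214] 0.4987 0.5196
lev 0.16 [0.5089 0.1599 0.1214] 0.498 0.5195
lev 0.17 [0.5086 0.1699 0.1213] 0.4981 0.5194
lev 0.18 [0.5087 0.18   0.1212] 0.4981 0.5193
lev 0.19 [0.5084 0.19   0.1213] 0.4982 0.5192
lev 0.2 [0.5089 0.1975 0.12  ] 0.4974 0.5192
lev 0.21 [0.5082 0.21   0.0947] 0.5024 0.5141
lev 0.22 [0.5082 0.22   0.0936] 0.5024 0.514
lev 0.23 [0.5082 0.23   0.0928] 0.5024 0.514
lev 0.24 [0.5077 0.238  0.0921] 0.5025 0.5131
```

View pics/w12.png

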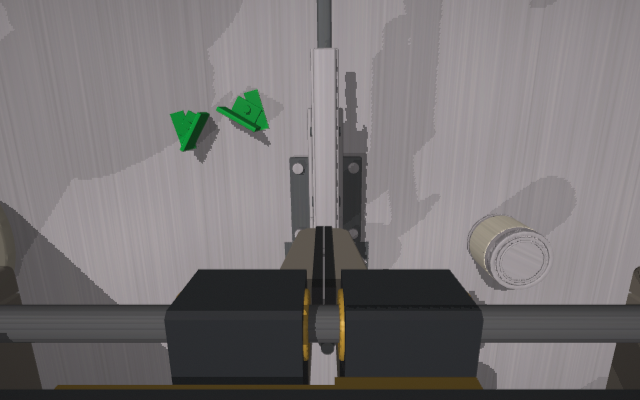

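Call:
{"op": "carry_out", "data": {
  "plan": [
    {"xyz":[0,3,0],"rotation":[0,0,0],"jaw":-1},
    {"xyz":[0,4,0],"rotation":[0,0,0],"jaw":-1},
    {"xyz":[0,4,0],"rotation":[0,0,0],"jaw":-1},
    {"xyz":[0,4,0],"rotation":[0,0,0],"jaw":-1},
    {"xyz":[0,4,0],"rotation":[0,0,0],"jaw":-1},
    {"xyz":[0,4,0],"rotation":[0,0,0],"jaw":-1},
    {"xyz":[0,3,0],"rotation":[0,0,0],"jaw":-1},
    {"xyz":[0,0,0],"rotation":[0,0,-7.5],"jaw":-1},
    {"xyz":[0,0,0],"rotation":[0,0,-7.5],"jaw":-1},
    {"xyz":[0,0,0],"rotation":[0,0,-7.5],"jaw":-1},
    {"xyz":[0,0,0],"rotation":[0,0,-7.5],"jaw":-1},
    {"xyz":[0,0,0],"rotation":[0,0,-7.5],"jaw":-1},
    {"xyz":[0,0,0],"rotation":[0,0,-7.5],"jaw":-1},
    {"xyz":[0,0,0],"rotation":[0,0,-7.5],"jaw":-1},
    {"xyz":[0,0,0],"rotation":[0,0,-7.5],"jaw":-1},
    {"xyz":[0,0,0],"rotation":[0,0,0],"jaw":-1},
    {"xyz":[0,0,0],"rotation":[0,0,0],"jaw":-1}
  ]
}}

```text
t: 19.15
ee_pos: [0.508, 0.3461, 0.2532]
ee_rot: [-1.579, 0.528, -1.572]
force: [0.2, -0.4, 1.7]
width: 0.003
```

```bash
python3 look.py wrist w13; python3 look.py scene s13
python3 - <<'E'
from h import *
from cell import arm
st=arm.state();print(tool(st).round(3))
R=axes([0,-.866,-.5],[1,0,0])
go(st,[.508,.31,.0645],R);go(st,[.508,.2345,.0645],R)
E
python3 -c "
import cv2;a=cv2.imread('pics/s13.png');cv2.imwrite('pics/s13c.png',cv2.resize(a[100:300,280:560],None,fx=2.8,fy=2.8,interpolation=2))"
```

```text
19.15 [0.508  0.3461 0.2532] [ 0.898  0.783  1.249 -0.621  1.962  0.915] [ 0.16 -0.44  1.71]
19.2 [0.5085 0.3457 0.2547] [ 0.897  0.78   1.248 -0.621  1.963  0.915] [0.84 0.26 0.09]
[[-0.001 -0.004  1.   ]
 [-0.863  0.506  0.002]
 [-0.506 -0.863 -0.004]]
rotvec deg [ 0.24 -0.04 -0.4 ] 0.5 | shift cm before rot [12.74 14.71 -0.02] after rot [12.64 14.8  -0.09]
rotvec deg [ 0.24 -0.04 -0.4 ] 0.5 | shift cm before rot [19.25 10.89 -0.03] after rot [19.18 11.02 -0.09]
```

View pics/w13.png

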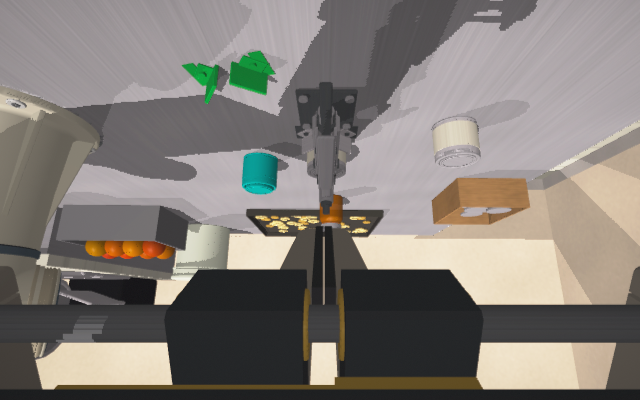

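View pics/s13c.png

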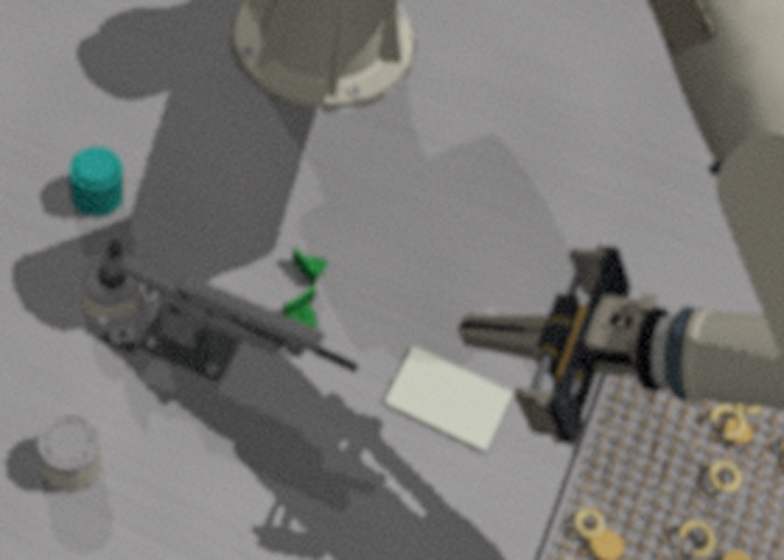

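Run:
```python
from h import *
t=dict(np.load("pics/top0.npz"));P=unproj(t)
for v in (180,230,280):
  for u in (60,100,112,116,125): print(u,v,P[v,u].round(3))
R=P[170:310,0:113].reshape(-1,3);print(np.percentile(R[:,2],[50,90,99]),R[:,1].min())
```

```text
60 180 [0.612 0.647 0.009]
100 180 [0.612 0.534 0.015]
112 180 [0.613 0.505 0.008]
116 180 [0.613 0.496 0.002]
125 180 [ 0.614  0.472 -0.001]
60 230 [0.473 0.636 0.019]
100 230 [0.473 0.534 0.006]
112 230 [0.473 0.498 0.012]
116 230 [ 0.473  0.493 -0.   ]
125 230 [ 0.473  0.47  -0.004]
60 280 [0.334 0.642 0.   ]
100 280 [0.334 0.533 0.   ]
112 280 [0.335 0.497 0.007]
116 280 [0.334 0.488 0.002]
125 280 [0.334 0.463 0.003]
[0.00276952 0.0154426  0.02119278] -0.03580793631193218
```

Call:
{"op": "carry_out", "data": {
  "plan": [
    {"xyz":[2.9,2.7,0],"rotation":[0,0,0],"jaw":-1},
    {"xyz":[2.9,2.7,0],"rotation":[0,0,0],"jaw":-1},
    {"xyz":[2.9,2.7,0],"rotation":[0,0,0],"jaw":-1},
    {"xyz":[2.9,2.7,0],"rotation":[0,0,0],"jaw":-1},
    {"xyz":[2.9,2.7,0],"rotation":[0,0,0],"jaw":-1},
    {"xyz":[0,0,0],"rotation":[0,0,0],"jaw":-1},
    {"xyz":[0,0,0],"rotation":[0,0,0],"jaw":-1}
  ]
}}

```text
t: 19.95
ee_pos: [0.5086, 0.2879, 0.0675]
ee_rot: [-1.575, 0.528, -1.573]
force: [-0.2, 0.6, -0.2]
width: 0.006
```

```bash
python3 look.py wrist w14; python3 look.py scene s14
python3 - <<'E'
from h import *
from cell import arm
st=arm.state();print(tool(st).round(3))
go(st,[.508,.2345,.0645])
D=dict(np.load("pics/w14.npz"));P=wrist(D,D);
for v,u in [(190,325),(200,325),(210,325),(220,320)]: print(P[v,u].round(4))
E
python3 -c "
import cv2;a=cv2.imread('pics/s14.png');cv2.imwrite('pics/s14c.png',cv2.resize(a[130:300,280:520],None,fx=3.2,fy=3.2,interpolation=2))"
```

```text
19.95 [0.5086 0.2879 0.0675] [ 0.85   0.946  1.399 -0.609  1.683  1.073] [-0.16  0.6  -0.19]
20.0 [0.509  0.2887 0.0682] [ 0.85   0.945  1.398 -0.61   1.684  1.073] [0.76 0.67 0.86]
[[ 0.    -0.002  1.   ]
 [-0.863  0.506  0.001]
 [-0.506 -0.863 -0.002]]
rotvec deg [0. 0. 0.] 0.0 | shift cm before rot [ 4.91 -2.42 -0.12] after rot [ 4.91 -2.42 -0.12]
[0.5089 0.18   0.0011]
[0.5091 0.1481 0.0008]
[0.5093 0.1112 0.0012]
[0.5042 0.0909 0.0071]
```

View pics/w14.png

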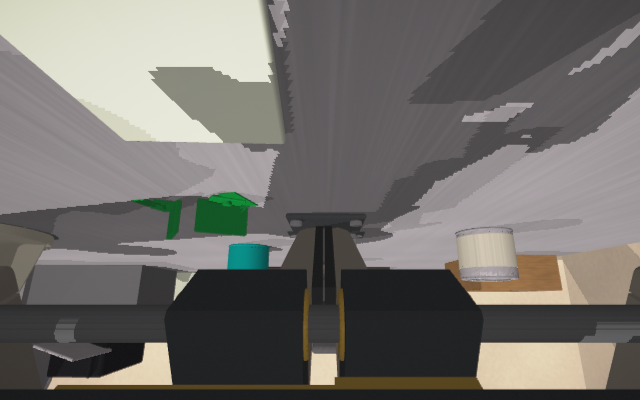

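View pics/s14c.png

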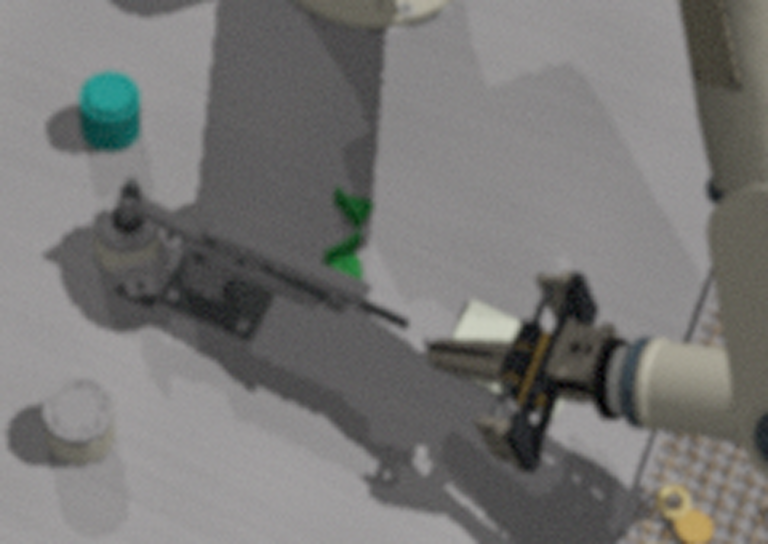

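Call:
{"op": "carry_out", "data": {
  "plan": [
    {"xyz":[0.6,0.1,-0.02],"rotation":[0,0,0],"jaw":-1},
    {"xyz":[1.1,-0.6,-0.02],"rotation":[0,0,0],"jaw":-1},
    {"xyz":[1.1,-0.6,-0.02],"rotation":[0,0,0],"jaw":-1},
    {"xyz":[1.1,-0.65,-0.02],"rotation":[0,0,0],"jaw":-1},
    {"xyz":[1.0,-0.65,-0.02],"rotation":[0,0,0],"jaw":-1},
    {"xyz":[0,0,0],"rotation":[0,0,0],"jaw":-1}
  ]
}}

```text
t: 20.65
ee_pos: [0.5068, 0.2313, 0.0621]
ee_rot: [-1.577, 0.526, -1.574]
force: [-0.0, 0.2, -0.2]
width: 0.002
```

```bash
python3 look.py scene s15; python3 look.py top t15; python3 -c "
import cv2
a=cv2.imread('pics/s15.png');cv2.imwrite('pics/s15c.png',cv2.resize(a[150:270,300:480],None,fx=4.2,fy=4.2,interpolation=2))
a=cv2.imread('pics/t15.png');cv2.imwrite('pics/t15c.png',cv2.resize(a[150:270,120:340],None,fx=3.6,fy=3.6,interpolation=2))"
```

```text
20.65 [0.5068 0.2313 0.0621] [ 0.801  0.91   1.511 -0.644  1.605  1.088] [-0.04  0.18 -0.17]
20.7 [0.507  0.2323 0.062 ] [ 0.802  0.91   1.509 -0.644  1.606  1.088] [0.52 0.42 0.39]
```

View pics/s15c.png

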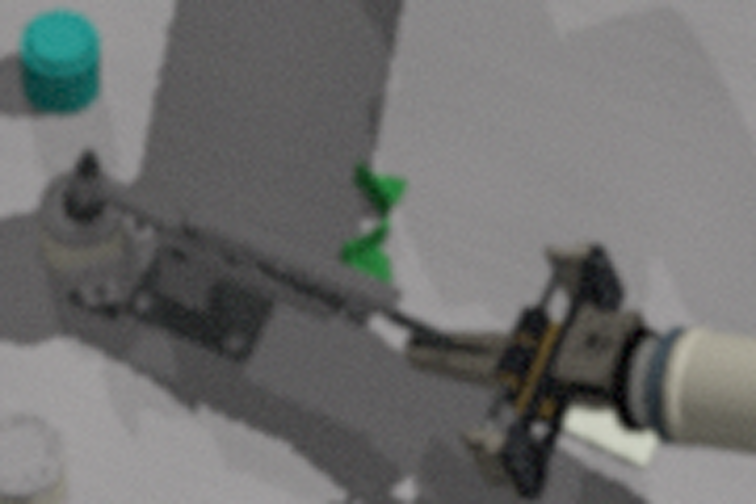

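View pics/t15c.png

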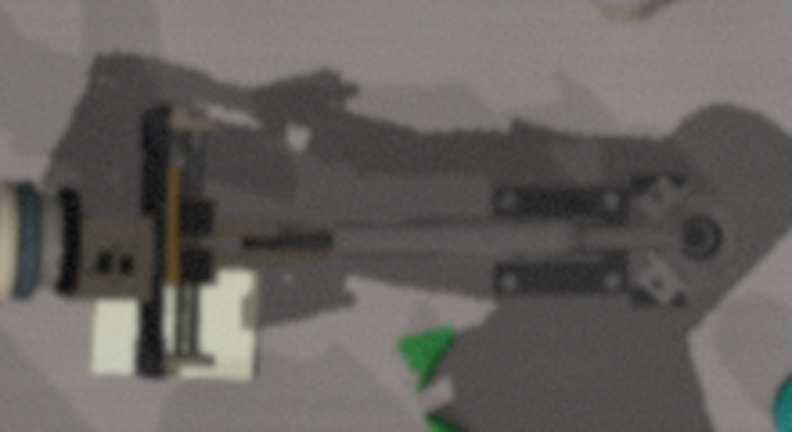

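Call:
{"op": "carry_out", "data": {
  "plan": [
    {"xyz":[-0.1,-0.17,0],"rotation":[0,0,0],"jaw":-1},
    {"xyz":[-0.1,-0.17,0],"rotation":[0,0,0],"jaw":-1},
    {"xyz":[-0.1,-0.17,0],"rotation":[0,0,0],"jaw":-1}
  ]
}}

```text
t: 21.05
ee_pos: [0.5071, 0.2338, 0.0679]
ee_rot: [-1.576, 0.527, -1.572]
force: [-0.1, 0.9, -0.1]
width: 0.006
```

Call:
{"op": "carry_out", "data": {
  "plan": [
    {"xyz":[-0.1,-0.17,0],"rotation":[0,0,0],"jaw":-1},
    {"xyz":[-0.1,-0.17,0],"rotation":[0,0,0],"jaw":-1},
    {"xyz":[-0.1,-0.17,0],"rotation":[0,0,0],"jaw":-1}
  ]
}}

```text
t: 21.35
ee_pos: [0.5072, 0.2337, 0.0737]
ee_rot: [-1.576, 0.527, -1.572]
force: [-0.2, 2.2, -0.8]
width: 0.003
```

Call:
{"op": "carry_out", "data": {
  "plan": [
    {"xyz":[-0.1,-0.17,0],"rotation":[0,0,0],"jaw":-1},
    {"xyz":[-0.1,-0.17,0],"rotation":[0,0,0],"jaw":-1},
    {"xyz":[-0.1,-0.17,0],"rotation":[0,0,0],"jaw":-1}
  ]
}}

```text
t: 21.65
ee_pos: [0.5071, 0.2335, 0.0797]
ee_rot: [-1.576, 0.527, -1.572]
force: [0.7, 1.7, -0.2]
width: 0.004
```

Call:
{"op": "carry_out", "data": {
  "plan": [
    {"xyz":[-0.08,-0.13,0],"rotation":[0,0,0],"jaw":-1},
    {"xyz":[-0.08,-0.13,0],"rotation":[0,0,0],"jaw":-1},
    {"xyz":[-0.08,-0.13,0],"rotation":[0,0,0],"jaw":-1}
  ]
}}

```text
t: 21.95
ee_pos: [0.5072, 0.2336, 0.0841]
ee_rot: [-1.576, 0.527, -1.572]
force: [-0.1, 3.0, -1.9]
width: 0.003
```

Call:
{"op": "carry_out", "data": {
  "plan": [
    {"xyz":[-0.08,-0.13,0],"rotation":[0,0,0],"jaw":-1},
    {"xyz":[-0.08,-0.13,0],"rotation":[0,0,0],"jaw":-1},
    {"xyz":[-0.08,-0.13,0],"rotation":[0,0,0],"jaw":-1}
  ]
}}

```text
t: 22.25
ee_pos: [0.5072, 0.2337, 0.0886]
ee_rot: [-1.577, 0.527, -1.572]
force: [0.4, 2.7, -3.0]
width: 0.002
```

Call:
{"op": "carry_out", "data": {
  "plan": [
    {"xyz":[-0.08,-0.13,0],"rotation":[0,0,0],"jaw":-1},
    {"xyz":[-0.08,-0.13,0],"rotation":[0,0,0],"jaw":-1},
    {"xyz":[-0.08,-0.13,0],"rotation":[0,0,0],"jaw":-1}
  ]
}}

```text
t: 22.55
ee_pos: [0.5072, 0.2338, 0.0934]
ee_rot: [-1.576, 0.527, -1.572]
force: [0.1, 1.6, -2.6]
width: 0.005
```

```bash
python3 look.py scene s16
python3 - <<'E'
from h import *
D=dict(np.load("pics/s16.npz"));P=unproj(D).reshape(-1,3)
for y in np.arange(.05,.26,.015):
    a=P[(abs(P[:,0]-.513)<.02)&(abs(P[:,1]-y)<.0075)&(P[:,2]>.06)&(P[:,2]<.26)]
    if len(a): print(y.round(3),len(a),a[:,2].max().round(4))
a=cv2.imread('pics/s16.png');cv2.imwrite('pics/s16c.png',cv2.resize(a[150:270,300:480],None,fx=4.2,fy=4.2,interpolation=2))
E
```

```text
22.55 [0.5072 0.2338 0.0934] [ 0.803  0.866  1.512 -0.645  1.638  1.064] [ 0.05  1.65 -2.6 ]
0.05 70 0.1258
0.065 66 0.1241
0.08 70 0.1239
0.095 71 0.1262
0.11 70 0.1264
0.125 68 0.1274
0.14 73 0.1285
0.155 61 0.1255
0.17 62 0.1295
0.185 45 0.1292
0.2 25 0.1263
0.215 35 0.1156
0.23 55 0.1195
0.245 56 0.118
0.26 65 0.1265
```

View pics/s16c.png

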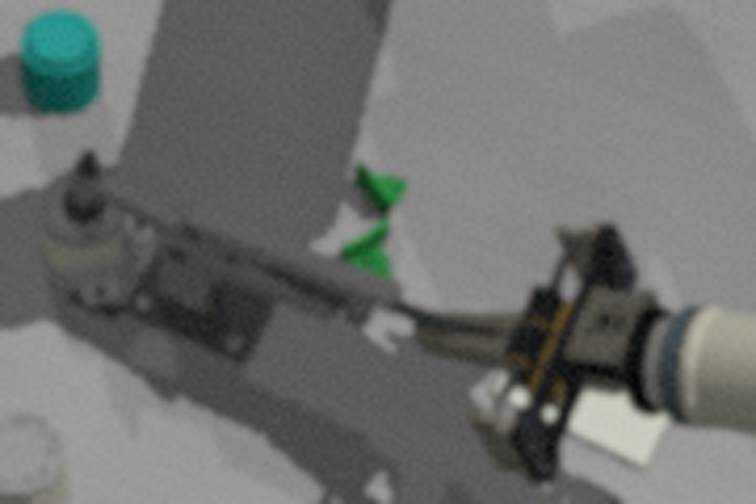

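Call:
{"op": "carry_out", "data": {
  "plan": [
    {"xyz":[-0.08,-0.13,0],"rotation":[0,0,0],"jaw":-1},
    {"xyz":[-0.08,-0.13,0],"rotation":[0,0,0],"jaw":-1},
    {"xyz":[-0.08,-0.13,0],"rotation":[0,0,0],"jaw":-1}
  ]
}}

```text
t: 22.9
ee_pos: [0.5072, 0.2337, 0.098]
ee_rot: [-1.577, 0.526, -1.572]
force: [-0.2, 1.4, -1.2]
width: 0.001
```

Call:
{"op": "carry_out", "data": {
  "plan": [
    {"xyz":[-0.08,-0.13,0],"rotation":[0,0,0],"jaw":-1},
    {"xyz":[-0.08,-0.13,0],"rotation":[0,0,0],"jaw":-1},
    {"xyz":[-0.08,-0.13,0],"rotation":[0,0,0],"jaw":-1}
  ]
}}

```text
t: 23.2
ee_pos: [0.5072, 0.2337, 0.1027]
ee_rot: [-1.577, 0.526, -1.572]
force: [-0.5, -0.4, -1.4]
width: 0.008
```

Call:
{"op": "carry_out", "data": {
  "plan": [
    {"xyz":[-0.08,-0.13,0],"rotation":[0,0,0],"jaw":-1},
    {"xyz":[-0.08,-0.13,0],"rotation":[0,0,0],"jaw":-1},
    {"xyz":[-0.08,-0.13,0],"rotation":[0,0,0],"jaw":-1}
  ]
}}

```text
t: 23.5
ee_pos: [0.5073, 0.234, 0.1072]
ee_rot: [-1.576, 0.527, -1.572]
force: [-0.8, -0.4, -1.2]
width: 0.005
```

```bash
python3 look.py scene s17; python3 look.py top t17
python3 - <<'E'
from h import *
for n,x0 in (("s17",.513),("t17",.509)):
  D=dict(np.load(f"pics/{n}.npz"));P=unproj(D).reshape(-1,3)
  print(n,[(y.round(3),a[:,2].max().round(4)) for y in np.arange(.05,.26,.015) for a in [P[(abs(P[:,0]-x0)<.012)&(abs(P[:,1]-y)<.0075)&(P[:,2]>.06)&(P[:,2]<.26)]] if len(a)])
a=cv2.imread('pics/s17.png');cv2.imwrite('pics/s17c.png',cv2.resize(a[130:270,300:480],None,fx=4.2,fy=4.2,interpolation=2))
E
```

```text
23.5 [0.5073 0.234  0.1072] [ 0.803  0.847  1.512 -0.645  1.654  1.053] [-0.78 -0.38 -1.2 ]
23.55 [0.5073 0.2341 0.1074] [ 0.803  0.847  1.512 -0.645  1.654  1.052] [-1.57  0.31 -0.96]
s17 [(np.float64(0.05), np.float64(0.1262)), (np.float64(0.065), np.float64(0.1277)), (np.float64(0.08), np.float64(0.1266)), (np.float64(0.095), np.float64(0.1274)), (np.float64(0.11), np.float64(0.1284)), (np.float64(0.125), np.float64(0.1312)), (np.float64(0.14), np.float64(0.1311)), (np.float64(0.155), np.float64(0.1301)), (np.float64(0.17), np.float64(0.1316)), (np.float64(0.185), np.float64(0.1338)), (np.float64(0.2), np.float64(0.1312)), (np.float64(0.215), np.float64(0.128)), (np.float64(0.23), np.float64(0.1276)), (np.float64(0.245), np.float64(0.1321)), (np.float64(0.26), np.float64(0.1404))]
t17 [(np.float64(0.05), np.float64(0.1277)), (np.float64(0.065), np.float64(0.1268)), (np.float64(0.08), np.float64(0.1296)), (np.float64(0.095), np.float64(0.1285)), (np.float64(0.11), np.float64(0.1302)), (np.float64(0.125), np.float64(0.1325)), (np.float64(0.14), np.float64(0.1325)), (np.float64(0.155), np.float64(0.1332)), (np.float64(0.17), np.float64(0.1346)), (np.float64(0.185), np.float64(0.1343)), (np.float64(0.2), np.float64(0.1335)), (np.float64(0.215), np.float64(0.1277)), (np.float64(0.23), np.float64(0.1318)), (np.float64(0.245), np.float64(0.1329)), (np.float64(0.26), np.float64(0.145))]
```

View pics/s17c.png

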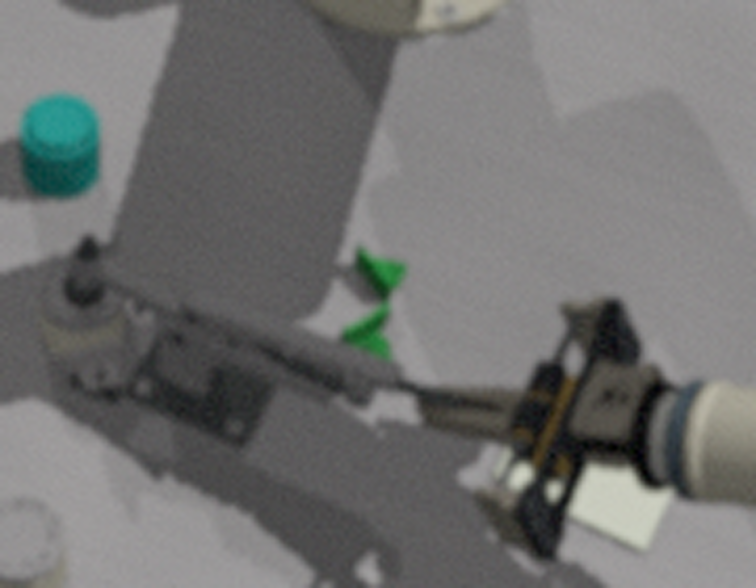

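Call:
{"op": "carry_out", "data": {
  "plan": [
    {"xyz":[-0.1,-0.17,0],"rotation":[0,0,0],"jaw":-1},
    {"xyz":[-0.1,-0.17,0],"rotation":[0,0,0],"jaw":-1},
    {"xyz":[-0.1,-0.17,0],"rotation":[0,0,0],"jaw":-1},
    {"xyz":[-0.1,-0.17,0],"rotation":[0,0,0],"jaw":-1}
  ]
}}

```text
t: 24.0
ee_pos: [0.5073, 0.2341, 0.1152]
ee_rot: [-1.576, 0.527, -1.572]
force: [0.4, -0.2, -1.6]
width: 0.003
```

Call:
{"op": "carry_out", "data": {
  "plan": [
    {"xyz":[-0.1,-0.17,0],"rotation":[0,0,0],"jaw":-1},
    {"xyz":[-0.1,-0.17,0],"rotation":[0,0,0],"jaw":-1},
    {"xyz":[-0.1,-0.17,0],"rotation":[0,0,0],"jaw":-1},
    {"xyz":[-0.1,-0.17,0],"rotation":[0,0,0],"jaw":-1}
  ]
}}

```text
t: 24.4
ee_pos: [0.5074, 0.2342, 0.123]
ee_rot: [-1.576, 0.527, -1.572]
force: [0.2, 0.2, -0.9]
width: 0.001
```

```bash
python3 look.py top t18
python3 - <<'E'
from h import *
for n,x0 in (("t18",.509),):
  D=dict(np.load(f"pics/{n}.npz"));P=unproj(D).reshape(-1,3)
  print(n,[(float(y.round(3)),float(a[:,2].max().round(4))) for y in np.arange(.05,.26,.015) for a in [P[(abs(P[:,0]-x0)<.012)&(abs(P[:,1]-y)<.0075)&(P[:,2]>.06)&(P[:,2]<.26)]] if len(a)])
E
```

```text
24.4 [0.5074 0.2342 0.123 ] [ 0.803  0.826  1.512 -0.647  1.671  1.04 ] [ 0.2   0.23 -0.92]
t18 [(0.05, 0.1285), (0.065, 0.1276), (0.08, 0.1296), (0.095, 0.1311), (0.11, 0.1313), (0.125, 0.135), (0.14, 0.1358), (0.155, 0.1393), (0.17, 0.1406), (0.185, 0.1402), (0.2, 0.1414), (0.215, 0.1401), (0.23, 0.145), (0.245, 0.1504), (0.26, 0.1584)]
```

Call:
{"op": "carry_out", "data": {
  "plan": [
    {"xyz":[-0.2,-0.34,0],"rotation":[0,0,0],"jaw":-1},
    {"xyz":[-0.2,-0.34,0],"rotation":[0,0,0],"jaw":-1},
    {"xyz":[-0.2,-0.34,0],"rotation":[0,0,0],"jaw":-1},
    {"xyz":[-0.2,-0.34,0],"rotation":[0,0,0],"jaw":-1},
    {"xyz":[0,0,0],"rotation":[0,0,0],"jaw":-1}
  ]
}}

```text
t: 24.95
ee_pos: [0.5077, 0.2344, 0.1393]
ee_rot: [-1.575, 0.527, -1.572]
force: [0.7, 0.2, -0.6]
width: 0.005
```

```bash
python3 look.py top t19; python3 look.py scene s19
python3 - <<'E'
from h import *
for n,x0 in (("t19",.509),):
  D=dict(np.load(f"pics/{n}.npz"));P=unproj(D).reshape(-1,3)
  print(n,[(float(y.round(3)),float(a[:,2].max().round(4))) for y in np.arange(.05,.26,.015) for a in [P[(abs(P[:,0]-x0)<.012)&(abs(P[:,1]-y)<.0075)&(P[:,2]>.06)&(P[:,2]<.26)]] if len(a)])
a=cv2.imread('pics/s19.png');cv2.imwrite('pics/s19c.png',cv2.resize(a[130:270,300:480],None,fx=4.2,fy=4.2,interpolation=2))
E
```

```text
24.95 [0.5077 0.2344 0.1393] [ 0.803  0.804  1.511 -0.648  1.688  1.026] [ 0.7   0.21 -0.56]
25.0 [0.5075 0.2344 0.139 ] [ 0.803  0.804  1.511 -0.648  1.688  1.026] [-0.16 -0.02  0.08]
t19 [(0.05, 0.1332), (0.065, 0.1491), (0.08, 0.167), (0.095, 0.1818), (0.11, 0.1979), (0.125, 0.2119), (0.14, 0.2258), (0.155, 0.2286), (0.17, 0.2182), (0.185, 0.2303), (0.2, 0.2401), (0.215, 0.1484), (0.23, 0.1555), (0.245, 0.1651), (0.26, 0.1754)]
```

View pics/s19c.png

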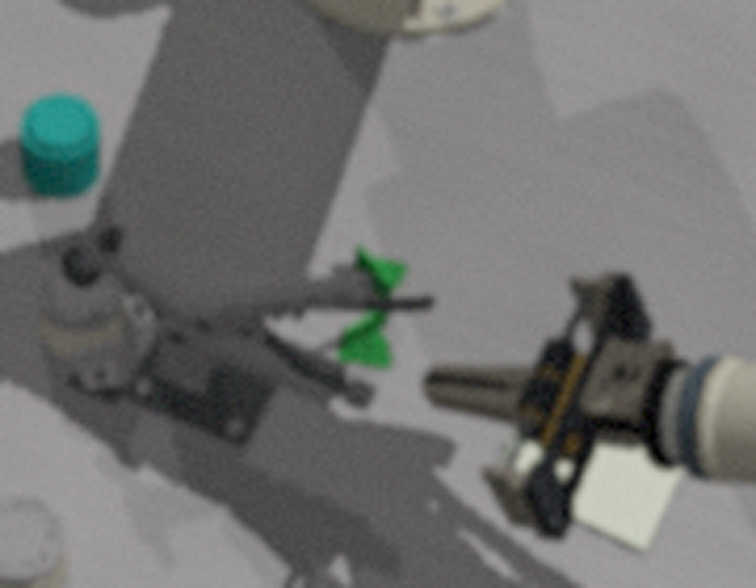

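Call:
{"op": "carry_out", "data": {
  "plan": [
    {"xyz":[-1.7,1,0],"rotation":[0,0,0],"jaw":-1},
    {"xyz":[-2.6,1.5,0],"rotation":[0,0,0],"jaw":-1},
    {"xyz":[-3.5,1,0],"rotation":[0,0,0],"jaw":-1},
    {"xyz":[-3,0,0],"rotation":[0,0,0],"jaw":-1},
    {"xyz":[-2,0,0],"rotation":[0,0,0],"jaw":-1},
    {"xyz":[0,0,0],"rotation":[0,0,0],"jaw":-1},
    {"xyz":[0,0,0],"rotation":[0,0,0],"jaw":-1},
    {"xyz":[0,0,0],"rotation":[0,0,0],"jaw":-1}
  ]
}}

```text
t: 25.85
ee_pos: [0.5072, 0.3612, 0.1719]
ee_rot: [-1.578, 0.525, -1.573]
force: [-0.2, -0.6, -1.1]
width: 0.002
```

```bash
python3 look.py top t20; python3 look.py scene s20
python3 - <<'E'
from h import *
T0=dict(np.load("pics/top0.npz"));P0=unproj(T0).reshape(-1,3)
for n in ("t20","s20"):
  D=dict(np.load(f"pics/{n}.npz"));P=unproj(D).reshape(-1,3)
  x0=.509 if n[0]=='t' else .514
  print(n,[(float(y.round(3)),float(a[:,2].max().round(4))) for y in np.arange(.1,.21,.015) for a in [P[(abs(P[:,0]-x0)<.012)&(abs(P[:,1]-y)<.0075)&(P[:,2]>.06)&(P[:,2]<.26)]] if len(a)])
  q=P[(np.hypot(P[:,0]-x0-.002,P[:,1]+.064)<.045)&(P[:,2]>.05)&(P[:,2]<.08)]
  print(len(q),q.min(0).round(4),q.max(0).round(4))
  r=np.hypot(q[:,0]-x0-.002,q[:,1]+.064)
  print("inner",np.median(q[r<.024,2]),(r<.024).sum(),"rim",np.median(q[(r>.029)&(r<.033),2]))
  for nm,c,z in (("closed",(.718,-.005),(.055,.08)),("jar",(.53,-.435),(.085,.11))):
    for l,PP in (("0",P0),("now",P)):
      q=PP[(np.hypot(PP[:,0]-c[0],PP[:,1]-c[1])<.05)&(PP[:,2]>z[0])&(PP[:,2]<z[1])]
      print(nm,l,((q.min(0)+q.max(0))/2).round(3))
a=cv2.imread('pics/s20.png');cv2.imwrite('pics/s20c.png',cv2.resize(a[130:290,200:480],None,fx=2.8,fy=2.8,interpolation=2))
a=cv2.imread('pics/t20.png');cv2.imwrite('pics/t20c.png',cv2.resize(a[110:290,120:480],None,fx=2.2,fy=2.2,interpolation=2))
E
```

```text
25.85 [0.5072 0.3612 0.1719] [ 0.91   0.887  1.24  -0.592  1.893  0.984] [-0.22 -0.64 -1.11]
25.9 [0.5073 0.3611 0.172 ] [ 0.91   0.887  1.239 -0.592  1.894  0.984] [0.28 0.21 0.89]
t20 [(0.1, 0.184), (0.115, 0.1998), (0.13, 0.215), (0.145, 0.2293), (0.16, 0.2258), (0.175, 0.2207), (0.19, 0.2336), (0.205, 0.239)]
307 [ 0.4791 -0.0956  0.0519] [ 0.5436 -0.031   0.0688]
inner 0.06310842305037302 104 rim 0.0626401558038847
closed 0 [ 0.718 -0.005  0.062]
closed now [ 0.718 -0.005  0.062]
jar 0 [ 0.527 -0.43   0.093]
jar now [ 0.527 -0.431  0.093]
s20 [(0.1, 0.1817), (0.115, 0.1988), (0.13, 0.2129), (0.145, 0.2266), (0.16, 0.2271), (0.175, 0.217), (0.19, 0.2312), (0.205, 0.2382)]
225 [ 0.49  -0.097  0.05 ] [ 0.5486 -0.0301  0.0688]
inner 0.060428252533185484 96 rim 0.05914037169022972
closed 0 [ 0.718 -0.005  0.062]
closed now [ 0.723 -0.005  0.062]
jar 0 [ 0.527 -0.43   0.093]
jar now [ 0.533 -0.431  0.092]
```

View pics/s20c.png

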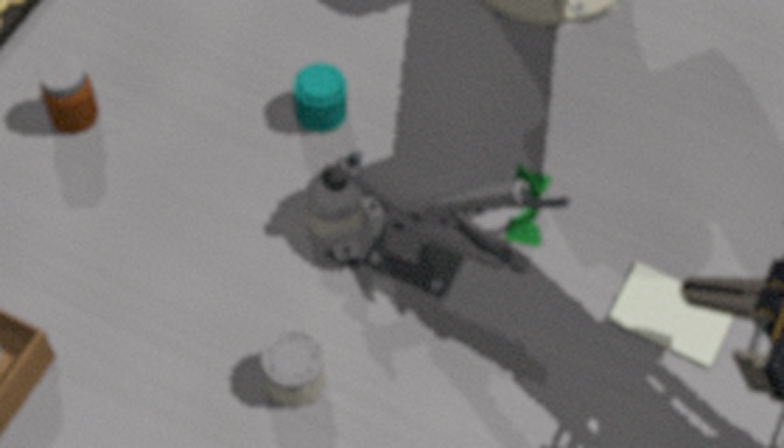

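View pics/t20c.png

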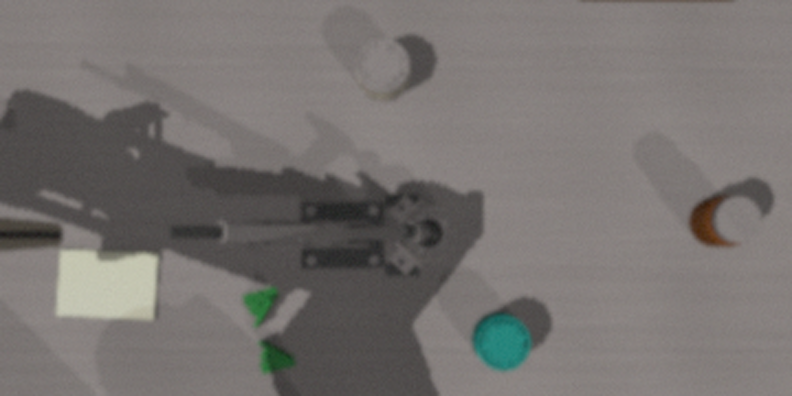

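```bash
python3 -c "
from cell import order; print(order.sign_off())"
```

```text
the job is handed in; nothing more can be done
None
```

I slid the proud-lidded tin into the vee, pressed the lever until it locked, lifted the release tail so the clamp sprang open, and handed the job in at about 26 s. The hand-in returned no verdict.

**Tin home:** The tin met the stop at about 7–9 N measured at the wrist. I backed off once, shifted 1 mm sideways and pushed again, because the first contact was pushing sideways.

**Lever:** The highest wrist reading at the pauses was about 16 N, mostly along the lever. I did not see readings between pauses. After it locked, the lever lay flat at z ≈ 0.121 m with nothing touching it.

**Release:** The tail was clearly lifted while the lever still read about 0.124 m in the scene camera, which reads a few millimetres off. The clamp then opened by itself as I kept raising the tail.

**Last checks before hand-in:**
- The lid is within about 0.5 mm of the rim in the top view (1.3 mm in the noisier scene view), down from 5 mm proud.
- The tin stands at about (0.511, −0.063), roughly 8 mm from the vee's estimated origin.
- The lever end is at about 0.22 m and the arm is clear.
- The closed tin and jar measure the same as at the start, in the top view. The scraper and the turquoise tin look unmoved, but I judged those by eye.

**Disagreement:** The scene camera reads x about 5 mm higher than the top and wrist views throughout. I went by the top and wrist views.

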